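# Cover the butter after breakfast

### The job

The covers of the two butter dishes have been left at the back of the counter, behind the steel flask and the cereal canister. First stand the flask and the canister aside, upright on the wooden tray; then set each cover on the dish it belongs to, fully down inside the rim and without dropping it (they are stoneware); when both dishes are covered, put the flask and the canister back upright in the middle of their own coasters, the flask on the round one and the canister on the square one. Knock none of these over, and leave the drinking glass where it stands.

Things in the scene. Friction and masses are not known exactly. Their poses are not given: they have to be found in the camera images.
- flask: Steel insulated flask: upright cylinder 58 mm in diameter, 172 mm high, plus a black cap 48 mm in diameter, 18 mm high (190 mm in all); about 0.4 kg. Grip the steel body near its top, or the cap, from above. Origin: centre of its underside, z up. Starts on the round coaster, about 14 mm in front (robot side) of one of the covers.
- canister: Cereal canister: upright clear plastic box 60 mm (its x) by 80 mm (its y), 165 mm high, brown cereal inside; white lid, flush with the sides, from 165 to 181 mm, fixed on, with a 4 mm raised panel (185 mm in all); about 0.4 kg. Origin: centre of its underside, z up. Starts on the square coaster, about 13 mm in front of the other cover.
- coaster_round: Round cork coaster, 74 mm in diameter, 4 mm thick, fixed to the counter: the flask's place. Origin: centre of its underside.
- coaster_square: Rectangular cork coaster, 74 mm (its x) by 98 mm (its y), 4 mm thick, fixed to the counter: the canister's place (called the square one). Origin: centre of its underside.
- cover_long: Longer butter-dish cover, pale green stoneware: a box open below, 58 mm wide (its x), 112 mm long (its y), 48 mm high, walls 4 mm; small round knob on top (20 mm in diameter, up to 60 mm high); 0.3 kg. Origin: centre of its lower edge, z up. Starts right way up on the counter behind the flask or the canister. Grip it across its 58 mm width from above.
- cover_short: The shorter butter-dish cover, as the longer one but 58 mm wide (its x), 76 mm long (its y), 48 mm high (60 mm with the knob); about 0.2 kg. Origin: centre of its lower edge, z up.
- dish_long: Longer butter dish, pale green stoneware, loose (0.5 kg) on a 2 mm blue mat. Base plate 88 (its x) x 142 mm (its y), 5 mm thick; rim 5 mm thick, top 11 mm above the underside, 68 (x) x 122 mm (y) inside: the longer cover stands inside it on the base with 5 mm play all round. Butter in the middle 32 x 64 mm, up to 29 mm. 165 mm over the end lugs. Origin: centre of underside, z up.
- dish_short: Shorter butter dish, as the longer one but base plate 88 (its x) x 106 mm (its y), rim 68 x 86 mm inside, butter 32 x 28 mm, 129 mm over the lugs, 0.4 kg: the shorter cover stands in it with 5 mm play all round; the longer cover does not go in. Origin: centre of underside, z up.
- tray: Wooden serving tray, the side area, fixed: 260 mm (its x) by 200 mm (its y), floor 6 mm thick, rim 8 mm thick and 20 mm high (244 x 184 mm inside), low brass handles on its two short ends (up to 34 mm high). Empty at the start; on the robot's left or right. Origin: centre of its underside, z up.
- tumbler: Empty drinking glass with ribbed sides, 52 mm in diameter at the foot, 68 mm at the rim, 115 mm high: a bystander, to be left where it stands. Origin: centre of its underside.
Things that resemble listed ones, but are neither listed nor needed, are in the scene too. What is shaped like the dish_long but red is not meant.

How it is judged:
On the way, in this order (a step that is already met when the one before it is completed fails the run):
1. the flask and the canister both stand upright on the wooden tray, let go (x of flask in the frame of tray between -0.1 and 0.1 m and y of flask in the frame of tray between -0.075 and 0.075 m and z of flask in the frame of tray between 0.002 and 0.012 m and angle between each of flask, canister's own z axis and vertical below 0.1 rad and contact force between the fingers and flask below 0.1 N and linear speed of each of flask, canister below 0.02 m/s and x of canister in the frame of tray between -0.1 and 0.1 m and y of canister in the frame of tray between -0.075 and 0.075 m and z of canister in the frame of tray between 0.002 and 0.012 m and contact force between the fingers and canister below 0.1 N), for 0.2 s.
2. both covers stand fully down in their own dishes, let go, while the flask and the canister are still on the tray (all of step 1 and horizontal distance between cover_long and dish_long below 0.01 m and z of cover_long in the frame of dish_long between 0.002 and 0.008 m and angle between each of cover_long, cover_short's own z axis and vertical below 0.08 rad and contact force between the fingers and cover_long below 0.1 N and linear speed of each of cover_long, cover_short below 0.02 m/s and horizontal distance between cover_short and dish_short below 0.01 m and z of cover_short in the frame of dish_short between 0.002 and 0.008 m and contact force between the fingers and cover_short below 0.1 N), for 0.2 s.
At the end, for the whole second after the job is handed in: Each cover stands on the base of its own dish inside the rim (centre within 10 mm of the dish's, lower edge within 3 mm of the base, level); the flask stands upright on the round coaster and the canister upright on the square one, each within 15 mm of the coaster's centre; all released and at rest (horizontal distance between cover_long and dish_long below 0.01 m and z of cover_long in the frame of dish_long between 0.002 and 0.008 m and angle between each of cover_long, cover_short's own z axis and vertical below 0.08 rad and contact force between the fingers and cover_long below 0.1 N and linear speed of each of cover_long, cover_short, flask, canister below 0.02 m/s and horizontal distance between cover_short and dish_short below 0.01 m and z of cover_short in the frame of dish_short between 0.002 and 0.008 m and contact force between the fingers and cover_short below 0.1 N and horizontal distance between flask and coaster_round below 0.015 m and z of flask in the frame of coaster_round between 0.001 and 0.009 m and angle between each of flask, canister's own z axis and vertical below 0.1 rad and contact force between the fingers and flask below 0.1 N and horizontal distance between canister and coaster_square below 0.015 m and z of canister in the frame of coaster_square between 0.001 and 0.009 m and contact force between the fingers and canister below 0.1 N); the robot touches nothing.
It fails at once if a cover is dropped: it falls freely from more than about 12 mm ((contact force between the fingers and cover_long below 0.05 N and linear speed of cover_long above 0.5 m/s) or (contact force between the fingers and cover_short below 0.05 N and linear speed of cover_short above 0.5 m/s)).
It fails at once if the flask, the canister, a cover or the drinking glass is tipped over (more than 45 degrees) (angle between any of flask, canister, cover_long, cover_short, tumbler's own z axis and vertical above 0.785 rad).
It fails at once if the drinking glass is pushed more than 30 mm from its place (distance of tumbler from where it was at the start of the episode above 0.03 m).
It also fails if it takes over 141 s, if anything falls off the work surface, if the arm or the gripper's body presses on something with over 40 N, if the wrist force passes 120 N, or if a joint passes its speed limit or range.

### The arm

A 6-joint arm with a two-finger parallel gripper is mounted at the origin on the work surface. World frame = base frame: x ahead of the robot, y to its left, z up, the work surface at z = 0. Lengths are in m, angles in rad, forces in N, time in s.
With the tool pointing down it reaches from about 0.225 to 0.875 m from the base axis. Payload 3.4 kg.
Tool frame: the origin (TCP) lies at the very end of the fingers, on their centre line; the grasp point (between the pads) lies behind it (manip.grasp_offset is the z of the grasp point in the tool frame, in m); z points along the fingers, y is the line along which they close (so a half turn about z gives the same grasp; the last joint's range is limited). The gripper opens to 85 mm and grips with 20 to 120 N. Pads are 22 mm wide; open, the fingers measure 114 mm over their backs; the gripper's body (76 mm by 85 mm) begins 54 mm behind the grasp point. The pads swing forward as they close: fully open they stand 13 mm farther back than shut.
Start: joints at [-1.227, 0.276, 1.505, -0, 1.361, -0.121], TCP at [0.258, -0.514, 0.195] pointing down, gripper open.
Joint ranges: [-2.89, 2.89], [-0.75, 2.08], [0.22, 2.7], [-1.18, 4.32], [0.11, 2.71], [-2.7, 2.7]. Speed limits (rad/s): [2.57, 2.57, 3.14, 3.14, 3.14, 3.14].

### API

Orientations are given as a unit quaternion [w, x, y, z].
In Python, from rig import manip gives the robot as it stands.
- The arm moves only by the shell command python3 -m pendant 'ROWS' [FORCE]. ROWS is JSON, a list of rows, each an object of numbers: "dx", "dy", "dz": the shift along the tool's x, y, z in m; "rx", "ry", "rz": the turn, a rotation vector about the tool's x, y, z in degrees; "hand": the finger opening in m, from 0 to 0.0854. In form: [{"dx": .., "dy": .., "dz": .., "rx": .., "ry": .., "rz": .., "hand": ..}, ...]. A call has 1 to 12 rows; each row shifts and turns the commanded pose from where the row before left it, along the tool's axes as they then stand; what a row does not reach is not made up. A row lasts 1/12 s, in which the tool goes at most 41.7 mm and 7.16 degrees, less where a joint would pass 70% of its speed; a pose out of reach is approached as far as the arm can. A call is refused whole if a number of a shift passes 0.0417 or a number of a turn 7.16, either way. A call with a gripper value outside its range is refused whole. The fingers move at their own pace and stop on an object; FORCE is the grip in N (left out, the last holds). Time passes only in rows, so rows that do not move let the fingers close. It gives the time, the measured TCP pose, the force, the opening and the grip force at its end, in the units of the state.
- manip.get_state(): the state, without advancing time (a new reading comes with each control period).
- manip.get_image(name): name is "side" or "top" or "wrist"; returns a dict with "frame" (384x512x3 uint8, red, green, blue), "fx", "fy", "cx", "cy" (pixels), "position" and "attitude" of the camera in the world; the wrist camera has in their place "mount" (4x4, takes a point from camera to tool coordinates, whose origin is the TCP and whose axes are the flange's). Camera axes: x right, y up, looking along -z (the intrinsics and any distortion apply to the point x, -y, -z); pixel columns grow to the right and rows downward; lengths in m; the calibration is good to about 2 mm. A picture is of the moment at which its call begins: read the wrist's pose just before it. There is no depth.
- manip.sign_off(): hands the job in; it is judged then, once.
The state is a dict: "clock": time; "qpos": joint angles; "qd": joint speeds; "effort": joint torques, N m; "position": TCP position; "ee_rot": TCP orientation; "contact_force": force on the tool from outside, world axes, zero at the start; "moment": the same for the moment, N m; "width": finger opening in m; "gripper_force": force on a finger pad.
Only numpy, scipy, OpenCV 4.12 (cv2) and the standard library are available. Lean on these libraries where they do the work, as an engineer would, in place of code of your own. Each camera call takes 0.05 s, during which the arm holds its last target. There are 200 camera calls.

## Working session

There is one attempt and no reset: what is moved stays moved. The work goes in short steps, Python scripts to look and compute and a shell command to move; the robot and the scene stay as the last step left them, time stands still between calls to the robot, and variables do not carry over. Pictures are saved under pics/ and viewed, at most 14 in all, crops included, and the job is handed in when it is done.

```bash
ls; mkdir -p pics; python3 - <<'E'
from rig import manip
import cv2,numpy as np
s=manip.get_state(); print({k:np.round(v,3).tolist() for k,v in s.items()}, manip.grasp_offset)
for n in ("top","side"):
    d=manip.get_image(n); cv2.imwrite(f"pics/{n}0.png",cv2.resize(d["frame"][:,:,::-1],(800,600),interpolation=cv2.INTER_CUBIC))
    np.save(f"pics/{n}0.npy",d,allow_pickle=True)
    print(n,{k:(np.round(v,4).tolist() if k!="frame" else 0) for k,v in d.items()})
d=manip.get_image("wrist");np.save("pics/w0.npy",d,allow_pickle=True);print({k:(np.round(v,4).tolist() if k!="frame" else 0) for k,v in d.items()})
E
```

```text
pics
{'clock': 0.0, 'qpos': [-1.227, 0.277, 1.506, 0.0, 1.361, -0.121], 'qd': [0.002, 0.001, 0.001, 0.0, -0.001, 0.0], 'effort': [-0.0, -41.679, -24.581, -0.0, 0.011, 0.0], 'position': [0.258, -0.513, 0.194], 'ee_rot': [-0.001, 0.973, 0.23, -0.0], 'contact_force': [0.282, -0.03, 0.161], 'moment': [0.022, 0.002, 0.017], 'gripper_force': 0.0, 'width': 0.085} -0.0187
top {'frame': 0, 'fx': 391.5864, 'fy': 391.5864, 'cx': 255.6525, 'cy': 194.9418, 'position': [0.368, 0.0277, 1.069], 'attitude': [-0.7058, -0.0217, 0.0407, 0.7069]}
side {'frame': 0, 'fx': 422.9355, 'fy': 422.9355, 'cx': 247.4512, 'cy': 187.3055, 'position': [0.6103, -0.7274, 0.9197], 'attitude': [0.9319, 0.3483, 0.0294, 0.0966]}
{'frame': 0, 'fx': 268.1156, 'fy': 268.1156, 'cx': 255.7375, 'cy': 193.9386, 'mount': [[-0.0002, 0.947, 0.3213, 0.0828], [1.0, 0.0005, -0.0009, 0.0003], [-0.001, 0.3213, -0.947, -0.1787], [0.0, 0.0, 0.0, 1.0]]}
```

View pics/top0.png

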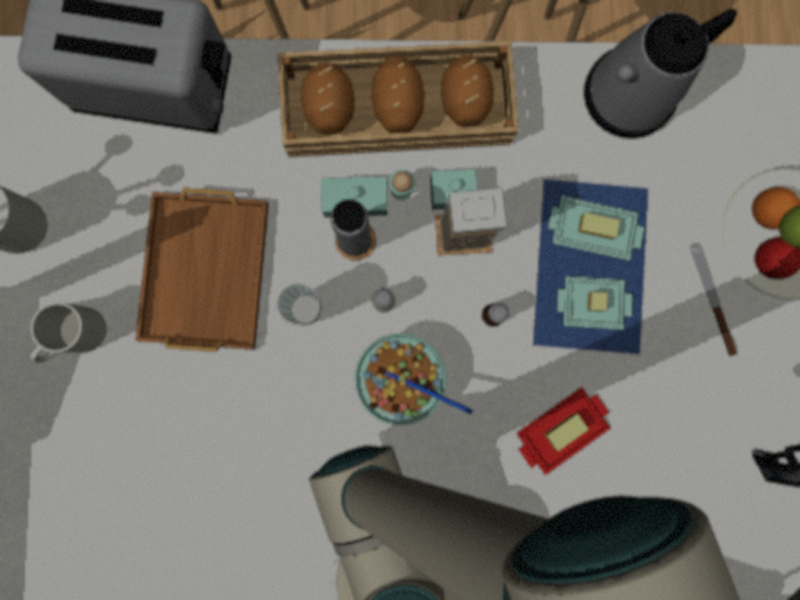

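View pics/side0.png

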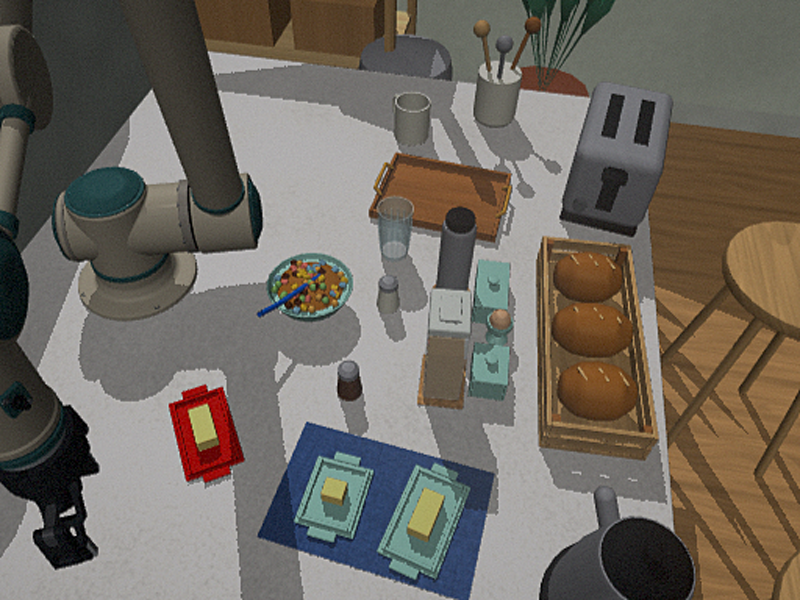

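Top view (800x600 pixels): the flask is at (352,215), with the long cover behind it at (354,195). The canister is at (475,205), with the short cover at (455,185). The tray is at (205,270), on the robot's left. The long green dish is at (597,228) and the short one at (598,302), both on the blue mat. The tumbler is at (300,303). The red dish at (563,430) is the decoy.

```bash
cat > h.py <<'E'
import numpy as np, cv2
from scipy.spatial.transform import Rotation as R
from rig import manip
def rot(q): return R.from_quat([q[1],q[2],q[3],q[0]]).as_matrix()
def snap(n):
    s=manip.get_state(); d=manip.get_image(n)
    if n=="wrist":
        T=np.eye(4);T[:3,:3]=rot(s["ee_rot"]);T[:3,3]=s["position"];T=T@np.array(d["mount"])
        d["P"],d["M"]=T[:3,3],T[:3,:3]
    else: d["P"],d["M"]=np.array(d["position"]),rot(d["attitude"])
    return d
def ray(d,p):
    p=np.atleast_2d(np.asarray(p,float))
    v=np.c_[(p[:,0]-d["cx"])/d["fx"],-(p[:,1]-d["cy"])/d["fy"],-np.ones(len(p))]@d["M"].T
    return v
def plane(d,p,z):
    v=ray(d,p); return d["P"]+v*((z-d["P"][2])/v[:,2])[:,None]
def proj(d,X):
    c=(np.atleast_2d(X)-d["P"])@d["M"]
    return np.c_[d["cx"]+d["fx"]*c[:,0]/-c[:,2],d["cy"]-d["fy"]*c[:,1]/-c[:,2]]
def tri(d1,p1,d2,p2):
    a,b=ray(d1,p1)[0],ray(d2,p2)[0]
    t=np.linalg.lstsq(np.c_[a,-b],d2["P"]-d1["P"],rcond=None)[0]
    x,y=d1["P"]+a*t[0],d2["P"]+b*t[1]; return (x+y)/2,np.linalg.norm(x-y)
def blobs(d,lo,hi,amin=60):
    m=cv2.inRange(cv2.cvtColor(d["frame"],cv2.COLOR_RGB2HSV),np.array(lo),np.array(hi))
    cs,_=cv2.findContours(m,cv2.RETR_EXTERNAL,cv2.CHAIN_APPROX_NONE)
    return [c for c in cs if cv2.contourArea(c)>amin]
E
python3 - <<'E'
from h import *
ds={n:snap(n) for n in("top","side")}
for n,d in ds.items():
    np.save(f"pics/{n}1.npy",d,allow_pickle=True)
    for nm,lo,hi in (("green",(75,40,60),(95,160,255)),("yellow",(20,60,120),(35,255,255)),("blue",(105,100,30),(125,255,200)),("tray",(5,90,50),(20,255,220)),("dark",(0,0,0),(180,110,45)),("cork",(8,80,70),(20,200,255))):
        for c in blobs(d,lo,hi,40):
            r=cv2.minAreaRect(c); 
            if r[0][1]<260: print(n,nm,np.round(r[0],1),np.round(r[1],1),round(r[2],1),cv2.contourArea(c))
hsv=cv2.cvtColor(ds["top"]["frame"],cv2.COLOR_RGB2HSV)
for u,v in ((226,120),(290,118),(382,132)): print(hsv[v,u])
t=ds["top"]; 
E
```

```text
top green [256.  242.1] [57.  56.8] 76.0 554.0
top green [380.4 193.4] [47.9 31.9] 3.8 1287.0
top green [381.1 145.5] [61.  31.3] 12.5 1643.0
top green [226.2 124.6] [22.7 41.1] 86.2 708.0
top green [290.  119.5] [21. 28.] 90.0 405.0
top yellow [383.  192.5] [11. 10.] 90.0 100.5
top yellow [383.8 143.8] [23.3 11.4] 11.3 233.0
top blue [280.6 253.4] [45.2  3.4] 25.2 94.0
top blue [378.2 170.2] [ 66.6 105.5] 3.8 4742.0
top tray [254.  252.5] [21. 40.] 90.0 404.0
top tray [257.7 231. ] [42.8 26.1] 12.0 540.0
top tray [229.6 158.1] [13.6 24.6] 64.5 60.0
top tray [296.4 149.3] [24.2 34.2] 87.3 75.5
top tray [128.8 172.3] [ 76.  103.2] 5.4 7189.5
top tray [495.  131.1] [23.2 29.6] 42.9 498.5
top tray [319.5  49. ] [ 98. 383.] 90.0 17716.5
top tray [ 8.5 10.5] [21. 17.] 90.0 314.0
top dark [232. 154.] [ 9.9 17. ] 45.0 94.0
top dark [223. 138.] [18. 20.] 90.0 284.5
top dark [398.4  66.5] [58.2 38.4] 35.2 288.5
top dark [67.  31.2] [64.2  9.6] 8.7 528.5
top dark [106.7  67. ] [ 61.1 104.9] 57.9 1100.5
top dark [442.   26.8] [37.8 58.5] 85.8 1305.0
top dark [71.8  6.8] [63.5  9.8] 9.1 514.5
to
[... 1420 characters left out ...]
.0 200.0
side dark [134.3  61.8] [128.3  10.5] 75.5 438.0
side dark [20.3 69.1] [ 25.4 138.1] 0.5 1215.0
side cork [282.8 244.2] [29.  31.3] 7.1 167.5
side cork [320. 204.] [12. 12.] 90.0 112.5
side cork [185.8 181.8] [14.7 16.3] 35.0 61.0
side cork [207.6 185.7] [21.2 32.6] 18.4 293.5
side cork [381.9 222.5] [143.8  76.7] 89.2 9107.5
side cork [281.8 124.9] [86.3 45.3] 11.3 2801.0
side cork [463.  230.5] [305.  96.] 90.0 25150.0
side cork [354.6  51.1] [44.9 15. ] 6.9 359.5
side cork [308.   29.1] [32.3  9.1] 87.7 87.5
side cork [341.  14.] [8.5 7.1] 45.0 41.5
side cork [255.  16.] [32. 20.] 90.0 298.5
side cork [182.5  21.5] [ 43. 115.] 90.0 3666.0
[ 79  58 145]
[ 79  55 153]
[ 81  46 133]
```

```bash
python3 - <<'E'
from h import *
t=np.load("pics/top1.npy",allow_pickle=True).item(); s=np.load("pics/side1.npy",allow_pickle=True).item()
f=lambda a:np.round(a,4)
print("cap",*map(f,tri(t,(223,136.5),s,(294.5,139))), f(plane(t,(223,136),.19)))
print("butterL h",*map(f,tri(t,(383.8,143.8),s,(275,328)))) 
print("dishL",f(plane(t,(381.1,145.5),.013)),"dishS",f(plane(t,(380.4,193.4),.013)))
print("butters",f(plane(t,[(383.8,143.8),(383,192.5)],.031)))
print("coverL top",f(plane(t,(226.2,122),.048)),"S",f(plane(t,(290.5,119),.048)))
c=cv2.boxPoints(cv2.minAreaRect(max(blobs(t,(5,90,50),(20,255,220)),key=lambda c:cv2.contourArea(c)*(cv2.minAreaRect(c)[0][0]<200))))
print("tray",f(plane(t,c,.02)),f(plane(t,(128.8,172.3),.02)))
print("basket front edge",f(plane(t,[(185,98),(330,88)],.03)))
for nm,p,z in(("tumbler top",(197,192),.115),("egg",(257,117),.06),("pepper",(318,200),.06),("salt",(246,190),.06),("bowl",(256,242),.04)): print(nm,f(plane(t,p,z)))
im=t["frame"][95:215,160:420,::-1]
cv2.imwrite("pics/crop1.png",cv2.resize(im,(800,369),interpolation=cv2.INTER_CUBIC))
im=s["frame"][120:270,230:360,::-1]
cv2.imwrite("pics/crop2.png",cv2.resize(im,(520,600),interpolation=cv2.INTER_CUBIC))
E
```

```text
cap [0.578  0.0777 0.1911] 0.0027 [[0.5808 0.0781 0.19  ]]
butterL h [ 0.6031 -0.3505  0.0253] 0.0051
dishL [[ 0.5986 -0.3479  0.013 ]] dishS [[ 0.4657 -0.3418  0.013 ]]
butters [[ 0.5994 -0.3491  0.031 ]
 [ 0.4664 -0.3427  0.031 ]]
coverL top [[0.653  0.0779 0.048 ]] S [[ 0.662  -0.0935  0.048 ]]
tray [[0.3945 0.4482 0.02  ]
 [0.6721 0.4318 0.02  ]
 [0.6531 0.2276 0.02  ]
 [0.375  0.2489 0.02  ]] [[0.5219 0.3394 0.02  ]]
basket front edge [[ 0.7239  0.1906  0.03  ]
 [ 0.7547 -0.2053  0.03  ]]
tumbler top [[0.4597 0.145  0.115 ]]
egg [[ 0.6635 -0.0036  0.06  ]]
pepper [[ 0.4441 -0.1614  0.06  ]]
salt [[0.4702 0.0254 0.06  ]]
bowl [[ 0.3358 -0.0007  0.04  ]]
```

View pics/crop1.png

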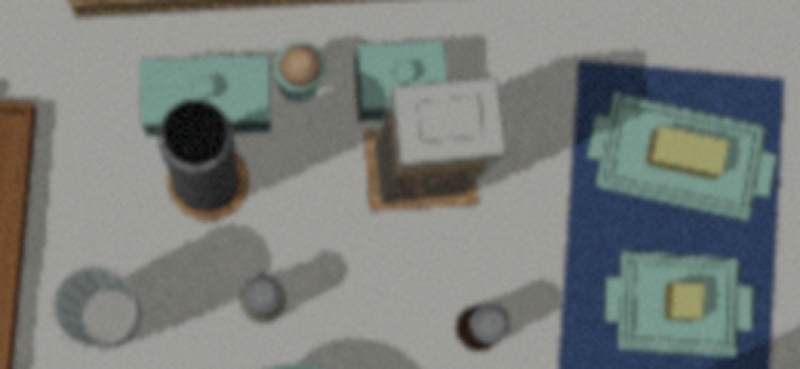

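View pics/crop2.png

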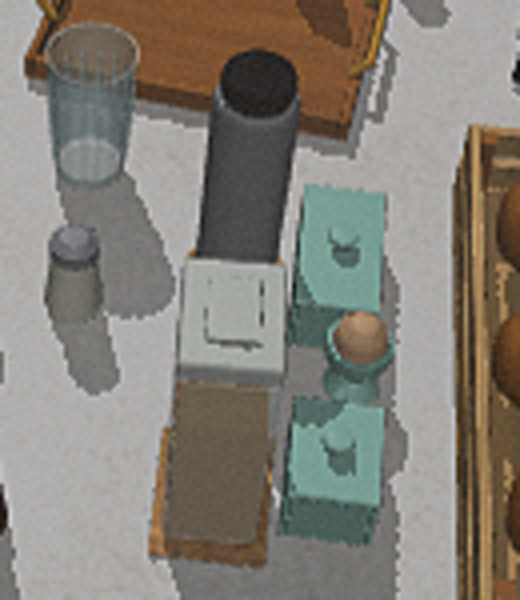

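The crops show:
- The flask stands in front of the 112 mm cover, crop (205,92), and the canister in front of the 76 mm cover, crop (400,75).
- The green object at (300,70) is an egg cup and is not wanted.
- On the mat, the long dish is crop (690,155) and the short one (688,300). Both are pale green, and the red one is excluded.

Next I'll turn the tool so it closes along world x and measure the dishes with the wrist camera.

```bash
python3 -m pendant '[{"dz":-0.017,"rz":-7.04},{"dz":-0.017,"rz":-7.04},{"dz":-0.017,"rz":-7.04},{"dz":-0.017,"rz":-7.04},{"dz":-0.017,"rz":-7.04},{"dz":-0.017,"rz":-7.04},{"dz":-0.017,"rz":-7.04},{"dz":-0.017,"rz":-7.04},{"dz":-0.017,"rz":-7.04}]'
python3 -m pendant '[{"dx":0.027,"dy":0.027},{"dx":0.027,"dy":0.027},{"dx":0.027,"dy":0.027},{"dx":0.027,"dy":0.027},{"dx":0.027,"dy":0.027},{"dx":0.027,"dy":0.027},{"dx":0.027,"dy":0.027},{"dx":0.027,"dy":0.027},{"dx":0.027,"dy":0.027},{"dx":0.027,"dy":0.027},{},{}]'
cat > wm.py <<'E'
from h import *
import sys
d=snap("wrist"); n=sys.argv[1]; np.save(f"pics/{n}.npy",d,allow_pickle=True)
cv2.imwrite(f"pics/{n}.png",cv2.resize(d["frame"][:,:,::-1],(800,600),interpolation=cv2.INTER_CUBIC))
s=manip.get_state(); M=rot(s["ee_rot"]); print("t",round(float(s["clock"]),2),"pos",np.round(s["position"],4),"toolx yaw",round(np.degrees(np.arctan2(M[1,0],M[0,0])),2),"z",np.round(M[:,2],3))
E
python3 wm.py w1
```

```text
t 0.3 pos [ 0.2577 -0.5139  0.195 ] toolx yaw 26.63 z [-0.     0.001 -1.   ]invalid input
invalid input
```

View pics/w1.png

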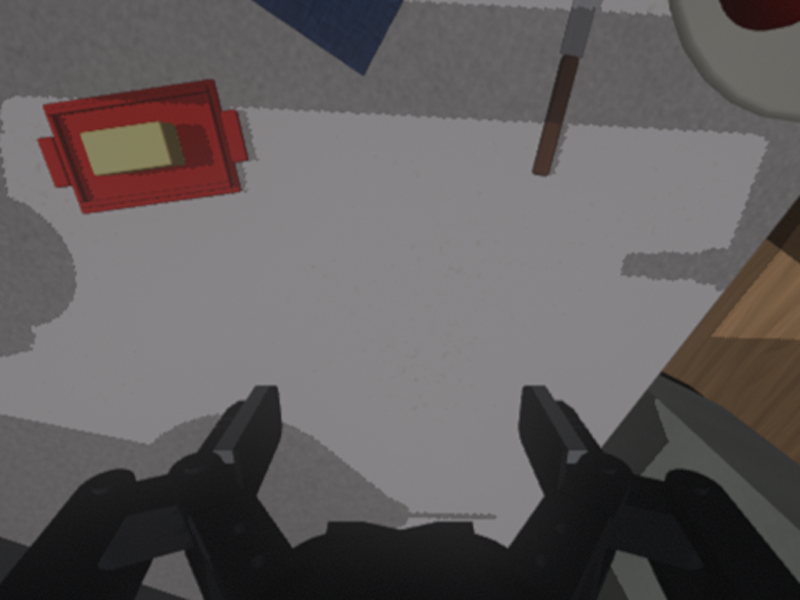

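```bash
python3 -m pendant '[{"dx":0,"dy":0,"dz":-0.017,"rx":0,"ry":0,"rz":-7.04}]'; python3 -m pendant '[{"dx":0,"dy":0,"dz":-0.017,"rx":0,"ry":0,"rz":-7.04,"hand":0.085}]'; python3 -m pendant '[{"dz":-0.017,"rz":-7.04,"hand":0.085}]'; python3 - <<'E'
from rig import manip;print(manip.get_state()["clock"],manip.get_state()["position"])
E
```

```text
clock: 0.38
position: [0.2569, -0.5118, 0.2092]
ee_rot: [-0.004, 0.957, 0.291, -0.0]
contact_force: [0.0, 0.6, -0.2]
width: 0.0849
gripper_force: 0.0
0.3833 [ 0.25691257 -0.51177231  0.20915883]invalid input
invalid input
```

```bash
python3 -m pendant '[{"dx":0,"dy":0,"dz":-0.017,"rx":0,"ry":0,"rz":-7.04,"hand":0.085}]' 2>&1; echo --; python3 -m pendant '[{"dx":0,"dy":0,"dz":-0.017,"rx":0,"ry":0,"rz":-7.04}]' 2>&1
```

```text
clock: 0.47
position: [0.2574, -0.5131, 0.2285]
ee_rot: [-0.002, 0.937, 0.351, 0.0]
contact_force: [0.2, 0.7, 0.3]
width: 0.0855
gripper_force: 0.0
--
invalid input
```

```bash
python3 -m pendant '[{"dx":0,"dy":0,"dz":-0.017,"rx":0,"ry":0,"rz":-7.04,"hand":0.085},{"dx":0,"dy":0,"dz":-0.017,"rx":0,"ry":0,"rz":-7.04,"hand":0.085},{"dx":0,"dy":0,"dz":-0.017,"rx":0,"ry":0,"rz":-7.04,"hand":0.085},{"dx":0,"dy":0,"dz":-0.017,"rx":0,"ry":0,"rz":-7.04,"hand":0.085},{"dx":0,"dy":0,"dz":-0.017,"rx":0,"ry":0,"rz":-7.04,"hand":0.085},{"dx":0,"dy":0,"dz":-0.017,"rx":0,"ry":0,"rz":-7.04,"hand":0.085},{"dx":0,"dy":0,"dz":-0.017,"rx":0,"ry":0,"rz":-7.04,"hand":0.085}]' >/dev/null
python3 -m pendant '[{"dx":0.022,"dy":0.027,"dz":0,"rx":0,"ry":0,"rz":0,"hand":0.085},{"dx":0.022,"dy":0.027,"dz":0,"rx":0,"ry":0,"rz":0,"hand":0.085},{"dx":0.022,"dy":0.027,"dz":0,"rx":0,"ry":0,"rz":0,"hand":0.085},{"dx":0.022,"dy":0.027,"dz":0,"rx":0,"ry":0,"rz":0,"hand":0.085},{"dx":0.022,"dy":0.027,"dz":0,"rx":0,"ry":0,"rz":0,"hand":0.085},{"dx":0.022,"dy":0.027,"dz":0,"rx":0,"ry":0,"rz":0,"hand":0.085},{"dx":0.022,"dy":0.027,"dz":0,"rx":0,"ry":0,"rz":0,"hand":0.085},{"dx":0.022,"dy":0.027,"dz":0,"rx":0,"ry":0,"rz":0,"hand":0.085},{"dx":0.022,"dy":0.027,"dz":0,"rx":0,"ry":0,"rz":0,"hand":0.085},{"dx":0.022,"dy":0.027,"dz":0,"rx":0,"ry":0,"rz":0,"hand":0.085},{"dx":0,"dy":0,"dz":0,"rx":0,"ry":0,"rz":0,"hand":0.085},{"dx":0,"dy":0,"dz":0,"rx":0,"ry":0,"rz":0,"hand":0.085}]' >/dev/null
python3 wm.py w2
```

```text
t 2.1 pos [ 0.5279 -0.2937  0.3479] toolx yaw 90.07 z [-0.001 -0.    -1.   ]
```

View pics/w2.png

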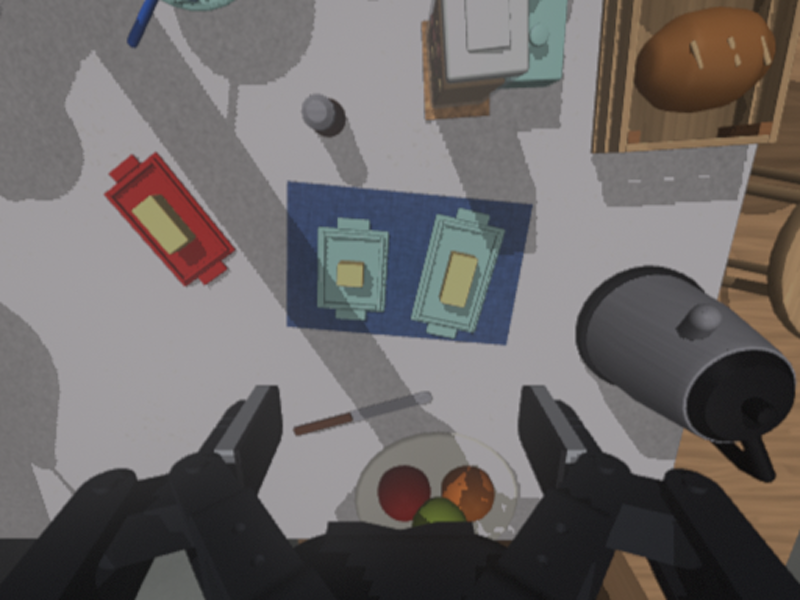

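The wrist view shows the short dish at (352,268) and the long dish at (459,275), both clear of shadow edges. I'll take a second viewpoint and measure from both.

```bash

python3 -m pendant '[{"dx":0.012,"dy":0.025,"dz":0,"rx":0,"ry":0,"rz":0,"hand":0.085},{"dx":0.012,"dy":0.025,"dz":0,"rx":0,"ry":0,"rz":0,"hand":0.085},{"dx":0.012,"dy":0.025,"dz":0,"rx":0,"ry":0,"rz":0,"hand":0.085},{"dx":0,"dy":0,"dz":0,"rx":0,"ry":0,"rz":0,"hand":0.085},{"dx":0,"dy":0,"dz":0,"rx":0,"ry":0,"rz":0,"hand":0.085}]' >/dev/null
python3 wm.py w3
cat > dish.py <<'E'
from h import *
import sys
def dishes(d,verbose=True):
    out=[]
    hsv=cv2.cvtColor(d["frame"],cv2.COLOR_RGB2HSV)
    m=cv2.inRange(hsv,np.array((15,0,40)),np.array((100,170,255)))
    for X in (np.array([.5986,-.348,.01]),np.array([.4657,-.342,.01])):
        p=proj(d,X)[0]
        mm=m.copy(); 
        cs,_=cv2.findContours(mm,cv2.RETR_EXTERNAL,cv2.CHAIN_APPROX_NONE)
        c=max((c for c in cs if cv2.pointPolygonTest(c,tuple(map(float,p)),True)>-10),key=cv2.contourArea)
        q=plane(d,c[:,0]+.0,.010)[:,:2]
        r=cv2.minAreaRect((q*1000).astype(np.float32)); M=cv2.moments((q*1000).astype(np.float32))
        lng=r[1][0]>r[1][1]; a=r[2] if lng else r[2]-90
        # butter top
        by=cv2.inRange(hsv,np.array((20,75,90)),np.array((35,255,255))); 
        k=np.zeros_like(by);cv2.drawContours(k,[c],-1,255,-1);by&=k
        b=cv2.moments(by,True);bp=(b["m10"]/b["m00"],b["m01"]/b["m00"])
        out.append((np.round(r[0],1),np.round(r[1],1),round(a,1),np.round((M["m10"]/M["m00"],M["m01"]/M["m00"]),1),bp,cv2.minAreaRect(c)[0]))
    return out
if __name__=="__main__":
    D=[np.load(f"pics/{n}.npy",allow_pickle=True).item() for n in sys.argv[1:]]
    O=[dishes(d) for d in D]
    for i in (0,1):
        for o in O: print("LS"[i],o[i][:4])
        print("  rim/outline tri",np.round(tri(D[0],O[0][i][5],D[1],O[1][i][5])[0],4),"butter",np.round(tri(D[0],O[0][i][4],D[1],O[1][i][4])[0],4))
E
python3 dish.py w2 w3
```

```text
t 2.57 pos [ 0.6018 -0.2592  0.348 ] toolx yaw 89.92 z [-0.002 -0.    -1.   ]
L (array([ 601.1, -349.3]), array([168.4,  87.7]), 77.5, array([ 600.8, -349.1]))
L (array([ 601.5, -349.1]), array([168.1,  87.8]), 77.4, array([ 601.6, -348.7]))
  rim/outline tri [ 0.6026 -0.3449  0.0117] butter [ 0.6024 -0.3494  0.019 ]
S (array([ 468.8, -342.6]), array([131.8,  87.6]), 86.5, array([ 468.3, -342.1]))
S (array([ 468.6, -342.4]), array([131.9,  87.1]), 86.9, array([ 469.3, -342.1]))
  rim/outline tri [ 0.4702 -0.3382  0.0146] butter [ 0.4693 -0.3407  0.0284]
```

```bash

python3 -m pendant '[{"dx":0.029,"dy":-0.002,"dz":0,"rx":0,"ry":0,"rz":0,"hand":0.085},{"dx":0.029,"dy":-0.002,"dz":0,"rx":0,"ry":0,"rz":0,"hand":0.085},{"dx":0.029,"dy":-0.002,"dz":0,"rx":0,"ry":0,"rz":0,"hand":0.085},{"dx":0.029,"dy":-0.002,"dz":0,"rx":0,"ry":0,"rz":0,"hand":0.085},{"dx":0.029,"dy":-0.002,"dz":0,"rx":0,"ry":0,"rz":0,"hand":0.085},{"dx":0.029,"dy":-0.002,"dz":0,"rx":0,"ry":0,"rz":0,"hand":0.085},{"dx":0.029,"dy":-0.002,"dz":0,"rx":0,"ry":0,"rz":0,"hand":0.085},{"dx":0.029,"dy":-0.002,"dz":0,"rx":0,"ry":0,"rz":0,"hand":0.085},{"dx":0.029,"dy":-0.002,"dz":0,"rx":0,"ry":0,"rz":0,"hand":0.085},{"dx":0.029,"dy":-0.002,"dz":0,"rx":0,"ry":0,"rz":0,"hand":0.085},{"dx":0,"dy":0,"dz":0,"rx":0,"ry":0,"rz":0,"hand":0.085},{"dx":0,"dy":0,"dz":0,"rx":0,"ry":0,"rz":0,"hand":0.085}]' >/dev/null
python3 wm.py w4
python3 -m pendant '[{"dx":0.025,"dy":-0.02,"dz":0,"rx":0,"ry":0,"rz":0,"hand":0.085},{"dx":0.025,"dy":-0.02,"dz":0,"rx":0,"ry":0,"rz":0,"hand":0.085},{"dx":0,"dy":0,"dz":0,"rx":0,"ry":0,"rz":0,"hand":0.085},{"dx":0,"dy":0,"dz":0,"rx":0,"ry":0,"rz":0,"hand":0.085}]' >/dev/null
python3 wm.py w5
```

```text
t 3.62 pos [0.5821 0.0306 0.3489] toolx yaw 89.94 z [ 0.001 -0.002 -1.   ]
t 4.0 pos [0.5429 0.0803 0.3488] toolx yaw 89.9 z [ 0.001 -0.001 -1.   ]
```

View pics/w4.png

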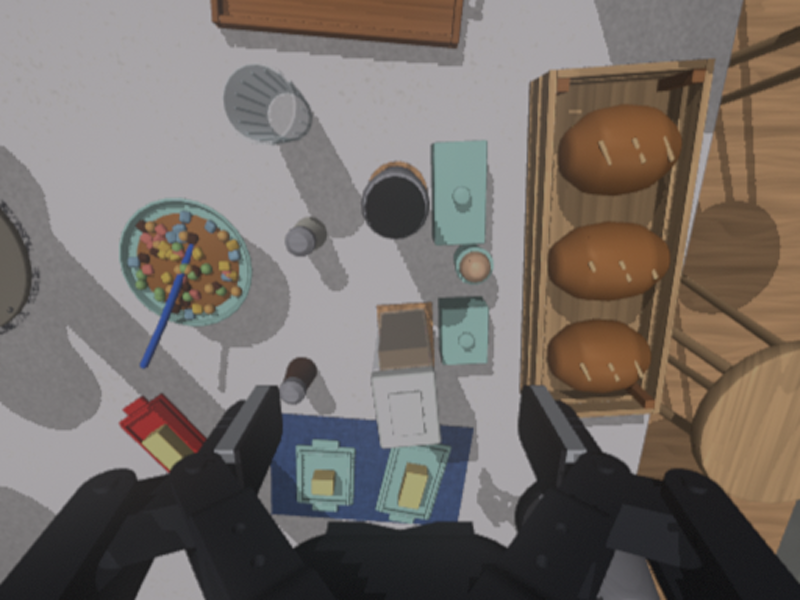

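Wrist view: cap at (395,204), long cover top at (460,190), short cover top at (464,330), lid at (406,408), egg cup at (474,262). Next I'll measure these from w4 and w5.

```bash
cat > meas.py <<'E'
from h import *
D=[np.load(f"pics/{n}.npy",allow_pickle=True).item() for n in ("w4","w5")]
f=lambda a:np.round(a,4)
def near(d,X,m):
    p=proj(d,X)[0]; cs,_=cv2.findContours(m,cv2.RETR_EXTERNAL,cv2.CHAIN_APPROX_NONE)
    c=[c for c in cs if cv2.contourArea(c)>60]
    return max(c,key=lambda c:cv2.pointPolygonTest(c,tuple(map(float,p)),True))
def rect(d,c,z):
    q=plane(d,c[:,0]+.0,z)[:,:2]*1000; r=cv2.minAreaRect(q.astype(np.float32))
    return np.round(r[0],1),np.round(r[1],1),round(r[2],1)
H=[cv2.cvtColor(d["frame"],cv2.COLOR_RGB2HSV) for d in D]
rng=lambda h,lo,hi:cv2.inRange(h,np.array(lo),np.array(hi))
cap=[near(d,(.58,.078,.19),rng(h,(0,0,0),(180,255,45))) for d,h in zip(D,H)]
e=[cv2.fitEllipse(c) for c in cap]; print("cap px",e)
print("cap tri",*map(f,tri(D[0],e[0][0],D[1],e[1][0])),[f(plane(d,x[0],.194)) for d,x in zip(D,e)])
for nm,X in(("L",(.655,.078,.048)),("S",(.664,-.093,.048))):
    cs=[near(d,X,rng(h,(70,30,110),(95,170,255))) for d,h in zip(D,H)]
    for d,c in zip(D,cs): print("cover",nm,rect(d,c,.048))
    m=[cv2.minAreaRect(c)[0] for c in cs]; print("  tri",*map(f,tri(D[0],m[0],D[1],m[1])))
for h,pts in zip(H,(((260,240),(270,245),(225,180),(180,165)),)):
    for u,v in pts: print("hsv",u,v,h[v-2:v+3,u-2:u+3].reshape(-1,3).mean(0).round())
print("tray corners",f(plane(D[0],np.array([(213,25),(457,46)])/1.5625,.02)))
ck=[rng(h,(6,90,60),(20,255,255)) for h in H]
for d,m in zip(D,ck):
    for c in cv2.findContours(m,cv2.RETR_EXTERNAL,cv2.CHAIN_APPROX_NONE)[0]:
        q=plane(d,c[:,0]+.0,.004)
        if cv2.contourArea(c)>15 and .5<q[:,0].mean()<.65 and abs(q[:,1].mean())<.2: print("cork",cv2.boundingRect(c),f(q.min(0)),f(q.max(0)))
im=D[1]["frame"][80:320,170:350,::-1]; cv2.imwrite("pics/crop3.png",cv2.resize(im,None,fx=2.5,fy=2.5,interpolation=cv2.INTER_CUBIC))
E
python3 meas.py
```

```text
cap px [((253.5165557861328, 333.11419677734375), (136.5326690673828, 452.75177001953125), 89.70316314697266), ((258.68194580078125, 331.9862060546875), (132.36668395996094, 487.2977294921875), 89.69086456298828)]
cap tri [ 0.5673 -1.2232 -0.7764] 0.0412 [array([[ 0.5788, -0.2353,  0.194 ]]), array([[ 0.5472, -0.1837,  0.194 ]])]
cover L (array([649.2,  77.5]), array([ 57.8, 111.1]), 2.3)
cover L (array([649.4,  78.9]), array([ 57. , 113.4]), 2.9)
  tri [0.6505 0.08   0.0417] 0.0012
cover S (array([663.5, -91.9]), array([55.6, 78. ]), 1.9)
cover S (array([662.6, -91.9]), array([57.7, 77.4]), 3.1)
  tri [ 0.6634 -0.091   0.0471] 0.0014
hsv 260 240 [ 96.   2. 151.]
hsv 270 245 [142.   3. 167.]
hsv 225 180 [153.   5. 168.]
hsv 180 165 [155.   5. 168.]
tray corners [[0.3882 0.2471 0.02  ]
 [0.6436 0.2282 0.02  ]]
cork (242, 194, 35, 20) [ 0.5543 -0.1077  0.004 ] [ 0.6254 -0.0651  0.004 ]
cork (239, 104, 33, 14) [0.5516 0.0879 0.004 ] [0.6115 0.1111 0.004 ]
cork (261, 216, 33, 13) [ 0.5544 -0.0936  0.004 ] [ 0.6237 -0.0654  0.004 ]
cork (257, 131, 35, 28) [0.5458 0.0593 0.004 ] [0.6119 0.1114 0.004 ]
```

View pics/crop3.png

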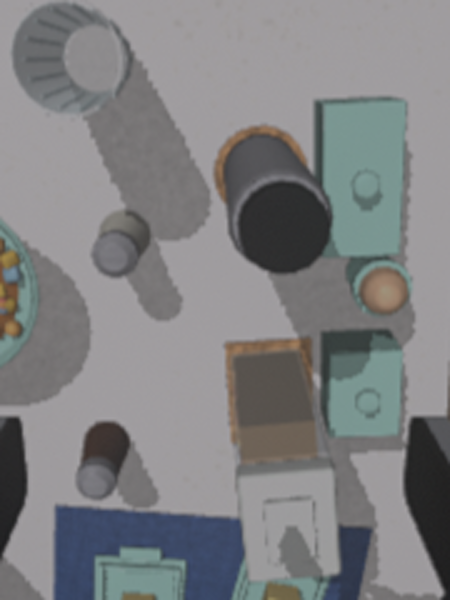

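```bash
python3 - <<'E'
from h import *
D=[np.load(f"pics/{n}.npy",allow_pickle=True).item() for n in ("w4","w5")]
f=lambda a:np.round(a,4)
E=[]
for d,(u,v) in zip(D,((253,131),(284,170))):
    g=cv2.cvtColor(d["frame"],cv2.COLOR_RGB2HSV)[v-30:v+31,u-30:u+31,2]
    m=(g<35).astype(np.uint8)
    c=max(cv2.findContours(m,cv2.RETR_EXTERNAL,cv2.CHAIN_APPROX_NONE)[0],key=cv2.contourArea)+np.array([u-30,v-30])
    e=cv2.minEnclosingCircle(c); E.append(e[0]); q=plane(d,c[:,0]+.0,.194)*1000; print(e,cv2.minEnclosingCircle(q[:,:2].astype(np.float32)))
print("cap",*map(f,tri(D[0],E[0],D[1],E[1])))
print("lid",*map(f,tri(D[0],(260.5,263.7),D[1],(285.6,292))))
c=170+np.array([[238,470],[333,466],[340,574],[247,581]])/2.5; c[:,1]-=90
q=plane(D[1],c,.185); print("lid corners",f(q),f(q.mean(0)))
c=np.array([(372,378),(434,371),(440,443),(377,450)])/1.5625; q=plane(D[0],c,.185); print(f(q),f(q.mean(0)))
# coaster left-end corners
c=170+np.array([[225,343],[308,338]])/2.5; c[:,1]-=90; print("sq coaster far corners",f(plane(D[1],c,.004)))
c=np.array([(376,306),(431,301)])/1.5625; print(f(plane(D[0],c,.004)))
c=170+np.array([[216,165],[262,126],[304,152],[218,190]])/2.5; c[:,1]-=90;q=plane(D[1],c,.004)[:,:2]
from scipy.optimize import least_squares
print("round",f(least_squares(lambda x:np.hypot(*(q-x).T)-.037,[.58,.08]).x))
E
```

```text
Traceback (most recent call last):
ValueError: max() iterable argument is empty
```

```bash
python3 - <<'E'
from h import *
D=[np.load(f"pics/{n}.npy",allow_pickle=True).item() for n in ("w4","w5")]
f=lambda a:np.round(a,4)
E=[]
for d,(u,v) in zip(D,((253,131),(284,170))):
    g=cv2.medianBlur(cv2.cvtColor(d["frame"],cv2.COLOR_RGB2HSV)[v-30:v+31,u-30:u+31,2],3)
    b=float(np.median(g[25:36,25:36])); m=(g<b+10).astype(np.uint8)
    c=max(cv2.findContours(m,cv2.RETR_EXTERNAL,cv2.CHAIN_APPROX_NONE)[0],key=cv2.contourArea)+np.array([u-30,v-30])
    e=cv2.minEnclosingCircle(c); E.append(e[0]); q=plane(d,c[:,0]+.0,.194)*1000; print(b,e,cv2.minEnclosingCircle(q[:,:2].astype(np.float32)))
print("cap",*map(f,tri(D[0],E[0],D[1],E[1])))
print("lid",*map(f,tri(D[0],(260.5,263.7),D[1],(285.6,292))))
c=170+np.array([[238,470],[333,466],[340,574],[247,581]])/2.5; c[:,1]-=90
q=plane(D[1],c,.185); print("lid corners",f(q),f(q.mean(0)))
c=np.array([(372,378),(434,371),(440,443),(377,450)])/1.5625; q=plane(D[0],c,.185); print(f(q),f(q.mean(0)))
c=170+np.array([[225,343],[308,338]])/2.5; c[:,1]-=90; print("sq coaster far corners",f(plane(D[1],c,.004)))
c=np.array([(376,306),(431,301)])/1.5625; print(f(plane(D[0],c,.004)))
c=170+np.array([[216,165],[262,126],[304,152],[218,190]])/2.5; c[:,1]-=90;q=plane(D[1],c,.004)[:,:2]
from scipy.optimize import least_squares
print("round",f(least_squares(lambda x:np.hypot(*(q-x).T)-.037,[.58,.08]).x))
E
```

```text
51.0 ((252.64999389648438, 132.5), 19.258150100708008) ((578.576416015625, 78.64981842041016), 23.257122039794922)
47.0 ((283.14312744140625, 170.80166625976562), 18.25716781616211) ((577.620361328125, 80.48396301269531), 23.714319229125977)
cap [0.5786 0.0786 0.1861] 0.0002
lid [ 0.5888 -0.1111  0.1877] 0.0014
lid corners [[ 0.5567 -0.0706  0.185 ]
 [ 0.6133 -0.068   0.185 ]
 [ 0.6223 -0.1478  0.185 ]
 [ 0.5633 -0.1531  0.185 ]] [ 0.5889 -0.1099  0.185 ]
[[ 0.5569 -0.0759  0.185 ]
 [ 0.6139 -0.0688  0.185 ]
 [ 0.6218 -0.1475  0.185 ]
 [ 0.5602 -0.1556  0.185 ]] [ 0.5882 -0.112   0.185 ]
sq coaster far corners [[ 0.5523 -0.068   0.004 ]
 [ 0.6228 -0.0636  0.004 ]]
[[ 0.5516 -0.0691  0.004 ]
 [ 0.6243 -0.0622  0.004 ]]
round [0.5808 0.0754]
```

```bash

python3 -m pendant '[{"dx":-0.001,"dy":0.035,"dz":0.0,"rx":0,"ry":0,"rz":0,"hand":0.085},{"dx":0,"dy":0,"dz":0.03,"rx":0,"ry":0,"rz":0,"hand":0.085},{"dx":0,"dy":0,"dz":0.03,"rx":0,"ry":0,"rz":0,"hand":0.085},{"dx":0,"dy":0,"dz":0.03,"rx":0,"ry":0,"rz":0,"hand":0.085},{"dx":0,"dy":0,"dz":0.03,"rx":0,"ry":0,"rz":0,"hand":0.085},{"dx":0,"dy":0,"dz":0.03,"rx":0,"ry":0,"rz":0,"hand":0.085},{"dx":0,"dy":0,"dz":0.025,"rx":0,"ry":0,"rz":0,"hand":0.085},{"dx":0,"dy":0,"dz":0.02,"rx":0,"ry":0,"rz":0,"hand":0.085},{"dx":0,"dy":0,"dz":0.014,"rx":0,"ry":0,"rz":0,"hand":0.085},{"dx":0,"dy":0,"dz":0,"rx":0,"ry":0,"rz":0,"hand":0.085}]' 40
python3 -m pendant '[{"dx":0,"dy":0,"dz":0,"rx":0,"ry":0,"rz":0,"hand":0.045},{"dx":0,"dy":0,"dz":0,"rx":0,"ry":0,"rz":0,"hand":0.045},{"dx":0,"dy":0,"dz":0,"rx":0,"ry":0,"rz":0,"hand":0.045},{"dx":0,"dy":0,"dz":0,"rx":0,"ry":0,"rz":0,"hand":0.045},{"dx":0,"dy":0,"dz":0,"rx":0,"ry":0,"rz":0,"hand":0.045},{"dx":0,"dy":0,"dz":0,"rx":0,"ry":0,"rz":0,"hand":0.045}]' 40
python3 -m pendant '[{"dx":0,"dy":0,"dz":-0.01,"rx":0,"ry":0,"rz":0,"hand":0.045},{"dx":0,"dy":0,"dz":-0.015,"rx":0,"ry":0,"rz":0,"hand":0.045},{"dx":0,"dy":0,"dz":-0.02,"rx":0,"ry":0,"rz":0,"hand":0.045},{"dx":0,"dy":0,"dz":-0.02,"rx":0,"ry":0,"rz":0,"hand":0.045},{"dx":0,"dy":0,"dz":-0.015,"rx":0,"ry":0,"rz":0,"hand":0.045},{"dx":0,"dy":0,"dz":0,"rx":0,"ry":0,"rz":0,"hand":0.045}]'
```

```text
clock: 4.83
position: [0.576, 0.0787, 0.1354]
ee_rot: [-0.002, 0.708, 0.706, -0.003]
contact_force: [0.2, -0.4, 0.4]
width: 0.0846
gripper_force: 0.0
clock: 5.33
position: [0.579, 0.0808, 0.1411]
ee_rot: [0.001, 0.707, 0.707, 0.001]
contact_force: [-0.4, -1.9, 5.5]
width: 0.0464
gripper_force: 41.7
clock: 5.83
position: [0.5796, 0.0812, 0.2228]
ee_rot: [0.002, 0.707, 0.707, 0.002]
contact_force: [0.3, -0.3, -2.7]
width: 0.0463
gripper_force: 42.2
```

```bash
python3 wm.py w6; python3 - <<'E'
from h import *
d=snap("side"); np.save("pics/s2.npy",d,allow_pickle=True)
a=cv2.resize(np.load("pics/w6.npy",allow_pickle=True).item()["frame"][100:384,100:420,::-1],None,fx=1.4,fy=1.4)
b=cv2.resize(d["frame"][60:260,220:380,::-1],None,fx=2,fy=2)[:397]
cv2.imwrite("pics/c4.png",np.hstack([a[:397],b])); print(a.shape,b.shape)
E
```

```text
t 5.88 pos [0.5787 0.0811 0.2208] toolx yaw 90.0 z [ 0.003  0.    -1.   ]
(398, 448, 3) (397, 320, 3)
```

View pics/c4.png

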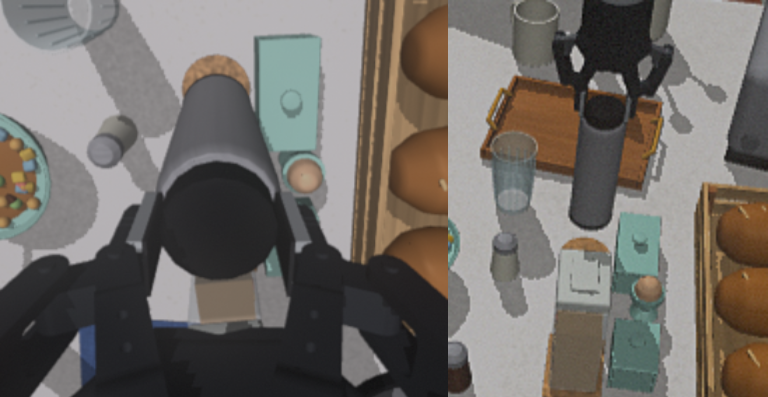

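The flask hangs upright in the fingers. The width reads about 12 mm low on a 58 mm body, which does no harm. Carrying it to the tray by way of y=0.26, which clears the tumbler.

```bash

python3 -m pendant '[{"dx":0.02,"dy":0,"dz":0,"rx":0,"ry":0,"rz":0,"hand":0.04},{"dx":0.03,"dy":0,"dz":0,"rx":0,"ry":0,"rz":0,"hand":0.04},{"dx":0.03,"dy":0,"dz":0,"rx":0,"ry":0,"rz":0,"hand":0.04},{"dx":0.03,"dy":0,"dz":0,"rx":0,"ry":0,"rz":0,"hand":0.04},{"dx":0.03,"dy":0,"dz":0,"rx":0,"ry":0,"rz":0,"hand":0.04},{"dx":0.03,"dy":0,"dz":0,"rx":0,"ry":0,"rz":0,"hand":0.04},{"dx":0.03,"dy":-0.02,"dz":0,"rx":0,"ry":0,"rz":0,"hand":0.04},{"dx":0.025,"dy":-0.03,"dz":0,"rx":0,"ry":0,"rz":0,"hand":0.04},{"dx":0.02,"dy":-0.03,"dz":0,"rx":0,"ry":0,"rz":0,"hand":0.04},{"dx":0.016,"dy":-0.02,"dz":0,"rx":0,"ry":0,"rz":0,"hand":0.04},{"dx":0,"dy":-0.011,"dz":0,"rx":0,"ry":0,"rz":0,"hand":0.04},{"dx":0,"dy":0,"dz":0,"rx":0,"ry":0,"rz":0,"hand":0.04}]'
python3 -m pendant '[{"dx":0,"dy":0,"dz":0.015,"rx":0,"ry":0,"rz":0,"hand":0.04},{"dx":0,"dy":0,"dz":0.02,"rx":0,"ry":0,"rz":0,"hand":0.04},{"dx":0,"dy":0,"dz":0.015,"rx":0,"ry":0,"rz":0,"hand":0.04},{"dx":0,"dy":0,"dz":0.01,"rx":0,"ry":0,"rz":0,"hand":0.04},{"dx":0,"dy":0,"dz":0.006,"rx":0,"ry":0,"rz":0,"hand":0.04},{"dx":0,"dy":0,"dz":0.004,"rx":0,"ry":0,"rz":0,"hand":0.04},{"dx":0,"dy":0,"dz":0.003,"rx":0,"ry":0,"rz":0,"hand":0.04},{"dx":0,"dy":0,"dz":0.002,"rx":0,"ry":0,"rz":0,"hand":0.04},{"dx":0,"dy":0,"dz":0,"rx":0,"ry":0,"rz":0,"hand":0.04},{"dx":0,"dy":0,"dz":0,"rx":0,"ry":0,"rz":0,"hand":0.04}]'
```

```text
clock: 6.93
position: [0.4629, 0.3419, 0.2177]
ee_rot: [-0.001, 0.706, 0.708, -0.003]
contact_force: [-0.5, -1.3, -3.0]
width: 0.0463
gripper_force: 42.4
clock: 7.77
position: [0.4673, 0.3421, 0.1448]
ee_rot: [0.0, 0.707, 0.707, 0.0]
contact_force: [0.3, 0.6, -3.1]
width: 0.0463
gripper_force: 42.3
```

```bash

python3 -m pendant '[{"dx":0,"dy":0,"dz":0.001,"rx":0,"ry":0,"rz":0,"hand":0.04},{"dx":0,"dy":0,"dz":0,"rx":0,"ry":0,"rz":0,"hand":0.04},{"dx":0,"dy":0,"dz":0.001,"rx":0,"ry":0,"rz":0,"hand":0.04},{"dx":0,"dy":0,"dz":0,"rx":0,"ry":0,"rz":0,"hand":0.04},{"dx":0,"dy":0,"dz":0,"rx":0,"ry":0,"rz":0,"hand":0.04}]' | egrep 'pos|cont'
python3 -m pendant '[{"dx":0,"dy":0,"dz":0.001,"rx":0,"ry":0,"rz":0,"hand":0.04},{"dx":0,"dy":0,"dz":0,"rx":0,"ry":0,"rz":0,"hand":0.04},{"dx":0,"dy":0,"dz":0,"rx":0,"ry":0,"rz":0,"hand":0.04}]' | egrep 'pos|cont'
```

```text
position: [0.4671, 0.3422, 0.1431]
contact_force: [-0.8, 0.0, 2.6]
position: [0.4672, 0.3424, 0.1431]
contact_force: [-1.8, 0.2, 7.9]
```

```bash

python3 -m pendant '[{"dx":0,"dy":0,"dz":-0.001,"rx":0,"ry":0,"rz":0,"hand":0.05},{"dx":0,"dy":0,"dz":0,"rx":0,"ry":0,"rz":0,"hand":0.06},{"dx":0,"dy":0,"dz":0,"rx":0,"ry":0,"rz":0,"hand":0.085},{"dx":0,"dy":0,"dz":0,"rx":0,"ry":0,"rz":0,"hand":0.085},{"dx":0,"dy":0,"dz":0,"rx":0,"ry":0,"rz":0,"hand":0.085},{"dx":0,"dy":0,"dz":0,"rx":0,"ry":0,"rz":0,"hand":0.085}]' | egrep 'pos|cont|wid'
python3 -m pendant '[{"dx":0,"dy":0,"dz":-0.02,"rx":0,"ry":0,"rz":0,"hand":0.085},{"dx":0,"dy":0,"dz":-0.03,"rx":0,"ry":0,"rz":0,"hand":0.085},{"dx":0,"dy":0,"dz":-0.03,"rx":0,"ry":0,"rz":0,"hand":0.085},{"dx":0,"dy":0,"dz":-0.03,"rx":0,"ry":0,"rz":0,"hand":0.085},{"dx":0,"dy":0,"dz":-0.02,"rx":0,"ry":0,"rz":0,"hand":0.085},{"dx":-0.03,"dy":0.01,"dz":0,"rx":0,"ry":0,"rz":0,"hand":0.085},{"dx":-0.03,"dy":0.01,"dz":0,"rx":0,"ry":0,"rz":0,"hand":0.085},{"dx":-0.035,"dy":0.01,"dz":0,"rx":0,"ry":0,"rz":0,"hand":0.085},{"dx":-0.035,"dy":0.01,"dz":0,"rx":0,"ry":0,"rz":0,"hand":0.085},{"dx":-0.035,"dy":0.01,"dz":0,"rx":0,"ry":0,"rz":0,"hand":0.085},{"dx":-0.035,"dy":0.01,"dz":0,"rx":0,"ry":0,"rz":0,"hand":0.085}]'>/dev/null
python3 -m pendant '[{"dx":-0.035,"dy":0.01,"dz":0,"rx":0,"ry":0,"rz":0,"hand":0.085},{"dx":-0.035,"dy":0.01,"dz":0,"rx":0,"ry":0,"rz":0,"hand":0.085},{"dx":-0.035,"dy":0.01,"dz":0,"rx":0,"ry":0,"rz":0,"hand":0.085},{"dx":-0.035,"dy":0.01,"dz":0,"rx":0,"ry":0,"rz":0,"hand":0.085},{"dx":-0.035,"dy":0.01,"dz":0,"rx":0,"ry":0,"rz":0,"hand":0.085},{"dx":-0.03,"dy":0.01,"dz":0,"rx":0,"ry":0,"rz":0,"hand":0.085},{"dx":-0.028,"dy":0.002,"dz":0,"rx":0,"ry":0,"rz":0,"hand":0.085},{"dx":0,"dy":0,"dz":0,"rx":0,"ry":0,"rz":-5,"hand":0.085},{"dx":0,"dy":0,"dz":0,"rx":0,"ry":0,"rz":0,"hand":0.085},{"dx":0,"dy":0,"dz":0,"rx":0,"ry":0,"rz":0,"hand":0.085}]'
python3 wm.py w7;  python3 - <<'E'
from h import *
a=np.load("pics/w7.npy",allow_pickle=True).item()["frame"][60:300,120:420,::-1]
d=snap("side"); np.save("pics/s3.npy",d,allow_pickle=True)
cv2.imwrite("pics/c5.png",np.hstack([cv2.resize(a,(500,400)),cv2.resize(d["frame"][60:220,200:360,::-1],(300,400)) ]))
E
```

```text
position: [0.4669, 0.3419, 0.142]
contact_force: [0.3, 0.2, 0.4]
width: 0.0847
clock: 10.68
position: [0.5887, -0.0911, 0.272]
ee_rot: [-0.0, 0.677, 0.736, 0.0]
contact_force: [-0.4, 0.9, -0.2]
width: 0.0849
gripper_force: 0.0
t 10.73 pos [ 0.5887 -0.0906  0.2722] toolx yaw 94.9 z [-0.     0.001 -1.   ]
```

View pics/c5.png

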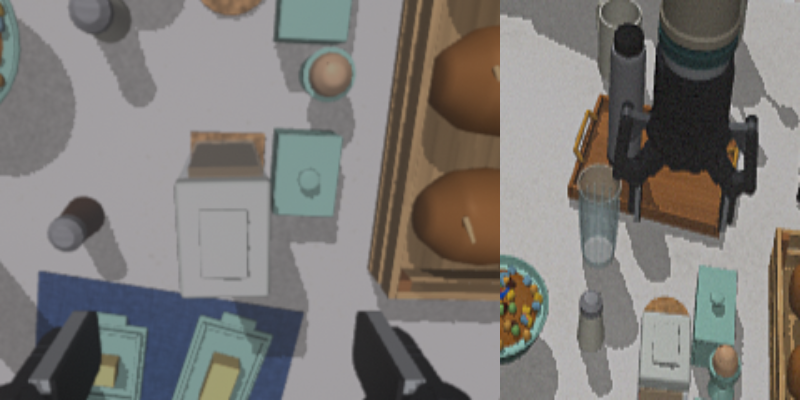

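The flask stands upright on the tray (right half of the picture). The canister lid at (223,238) is lined up with the tool. Gripping the canister now.

```bash

python3 -m pendant '[{"dx":-0.02,"dy":-0.002,"dz":0,"rx":0,"ry":0,"rz":0,"hand":0.085},{"dx":0,"dy":0,"dz":0.025,"rx":0,"ry":0,"rz":0,"hand":0.085},{"dx":0,"dy":0,"dz":0.025,"rx":0,"ry":0,"rz":0,"hand":0.085},{"dx":0,"dy":0,"dz":0.025,"rx":0,"ry":0,"rz":0,"hand":0.085},{"dx":0,"dy":0,"dz":0.025,"rx":0,"ry":0,"rz":0,"hand":0.085},{"dx":0,"dy":0,"dz":0.017,"rx":0,"ry":0,"rz":0,"hand":0.085},{"dx":0,"dy":0,"dz":0.01,"rx":0,"ry":0,"rz":0,"hand":0.085},{"dx":0,"dy":0,"dz":0,"rx":0,"ry":0,"rz":0,"hand":0.085},{"dx":0,"dy":0,"dz":0,"rx":0,"ry":0,"rz":0,"hand":0.085}]'|egrep 'pos|cont'
python3 -m pendant '[{"dx":0,"dy":0,"dz":0,"rx":0,"ry":0,"rz":0,"hand":0.04},{"dx":0,"dy":0,"dz":0,"rx":0,"ry":0,"rz":0,"hand":0.04},{"dx":0,"dy":0,"dz":0,"rx":0,"ry":0,"rz":0,"hand":0.04},{"dx":0,"dy":0,"dz":0,"rx":0,"ry":0,"rz":0,"hand":0.04},{"dx":0,"dy":0,"dz":0,"rx":0,"ry":0,"rz":0,"hand":0.04},{"dx":0,"dy":0,"dz":0,"rx":0,"ry":0,"rz":0,"hand":0.04}]' 40
python3 -m pendant '[{"dx":0,"dy":0,"dz":-0.01,"rx":0,"ry":0,"rz":0,"hand":0.04},{"dx":0,"dy":0,"dz":-0.015,"rx":0,"ry":0,"rz":0,"hand":0.04},{"dx":0,"dy":0,"dz":-0.02,"rx":0,"ry":0,"rz":0,"hand":0.04},{"dx":0,"dy":0,"dz":-0.02,"rx":0,"ry":0,"rz":0,"hand":0.04},{"dx":0,"dy":0,"dz":-0.015,"rx":0,"ry":0,"rz":0,"hand":0.04},{"dx":0,"dy":0,"dz":0,"rx":0,"ry":0,"rz":5,"hand":0.04},{"dx":0,"dy":0,"dz":0,"rx":0,"ry":0,"rz":0,"hand":0.04},{"dx":0,"dy":0,"dz":0,"rx":0,"ry":0,"rz":0,"hand":0.04}]'
```

```text
position: [0.5889, -0.1106, 0.1457]
contact_force: [-0.0, -0.3, 0.6]
clock: 12.03
position: [0.5883, -0.1115, 0.1482]
ee_rot: [0.001, 0.676, 0.737, -0.0]
contact_force: [-4.2, 0.6, 10.2]
width: 0.04
gripper_force: 5.2
clock: 12.7
position: [0.5886, -0.1112, 0.2258]
ee_rot: [0.0, 0.707, 0.708, 0.0]
contact_force: [0.1, 0.0, 0.2]
width: 0.0401
gripper_force: 0.0
```

```bash
python3 wm.py w8; python3 - <<'E'
from h import *
a=np.load("pics/w8.npy",allow_pickle=True).item()["frame"][80:320,110:410,::-1]
d=snap("side"); np.save("pics/s4.npy",d,allow_pickle=True)
cv2.imwrite("pics/c6.png",np.hstack([cv2.resize(a,(400,320)),cv2.resize(d["frame"][100:260,220:380,::-1],(320,320)) ]))
E
```

```text
t 12.75 pos [ 0.5884 -0.1111  0.2252] toolx yaw 90.09 z [-0.  0. -1.]
```

View pics/c6.png

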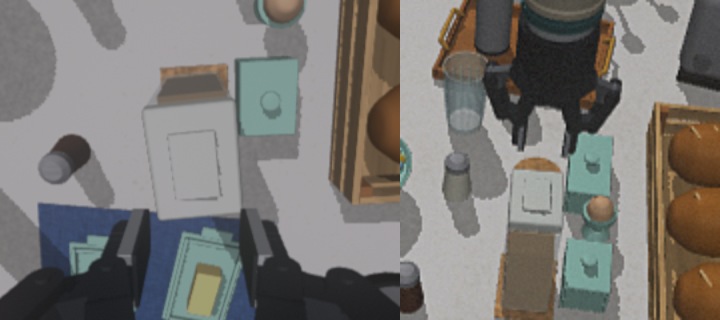

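The gripper closed to 40 mm and came up without the canister, which still stands undisturbed. The fingertips look higher than the reported TCP. I'll check the tip height in the side view.

```bash
python3 - <<'E'
from h import *
s=np.load("pics/s4.npy",allow_pickle=True).item(); s2=np.load("pics/s2.npy",allow_pickle=True).item(); s3=np.load("pics/s3.npy",allow_pickle=True).item()
f=lambda a:np.round(a,4)
for p in ((280,173),(305,174)):
    v=ray(s,p)[0]; print("y-plane tip",f(s["P"]+v*((-.111-s["P"][1])/v[1])))
print("reported tcp proj",proj(s,[(.568,-.111,.225),(.608,-.111,.225)]).round(1))
for z in (.225,.24,.26,.28): print(z,proj(s,[(.5885,-.111,z)]).round(1))
d=np.load("pics/w8.npy",allow_pickle=True).item()
for z in (0,-.02,-.035,-.05):
    X=np.array([.011,.02,z]); M=np.linalg.inv(np.array(d["mount"]));c=M[:3,:3]@X+M[:3,3]; print("tool z",z,"wrist px",round(d["cx"]+d["fx"]*c[0]/-c[2],1),round(d["cy"]-d["fy"]*c[1]/-c[2],1))
# lid triangulation w7/w8
cv2.imwrite("pics/c7.png",np.hstack([cv2.resize(s["frame"][100:240,230:350,::-1],(400,467),interpolation=cv2.INTER_CUBIC),cv2.resize(d["frame"][180:320,150:270,::-1],(400,467),interpolation=cv2.INTER_CUBIC)]))
E
```

```text
y-plane tip [ 0.5634 -0.111   0.2594]
y-plane tip [ 0.6159 -0.111   0.2683]
reported tcp proj [[281.  184. ]
 [299.1 186.9]]
0.225 [[290.2 185.5]]
0.24 [[290.9 180.9]]
0.26 [[291.7 174.6]]
0.28 [[292.6 168.2]]
tool z 0 wrist px 283.5 208.1
tool z -0.02 wrist px 286.6 219.6
tool z -0.035 wrist px 289.4 230.1
tool z -0.05 wrist px 292.7 242.6
```

View pics/c7.png

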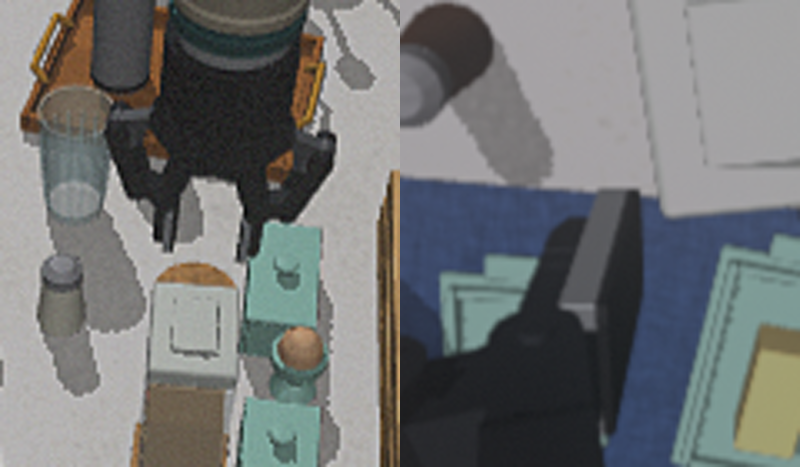

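The side view puts the tips at z≈0.256 where the reported TCP is 0.225. The finger ends therefore sit about 30 mm short of the reported TCP, so I had only touched the top edge of the lid. From here I'll go 30 mm deeper. First I'll re-measure the lid.

```bash
python3 - <<'E'
from h import *
d=np.load("pics/w8.npy",allow_pickle=True).item()
c=np.array([(146,112),(233,100),(241,212),(158,217)])*.75+[110,80]; q=plane(d,c,.185); print(q.round(4),q.mean(0).round(4))
c=np.array([(168,134),(216,130),(221,197),(174,200)])*.75+[110,80]; q=plane(d,c,.189); print(q.mean(0).round(4))
E
```

```text
[[ 0.5586 -0.0771  0.185 ]
 [ 0.6127 -0.0695  0.185 ]
 [ 0.621  -0.1471  0.185 ]
 [ 0.5638 -0.151   0.185 ]] [ 0.589  -0.1112  0.185 ]
[ 0.5892 -0.1119  0.189 ]
```

```bash

python3 -m pendant '[{"dx":0,"dy":0,"dz":0,"rx":0,"ry":0,"rz":-5,"hand":0.085},{"dx":0,"dy":0,"dz":0,"rx":0,"ry":0,"rz":0,"hand":0.085},{"dx":0,"dy":0,"dz":0,"rx":0,"ry":0,"rz":0,"hand":0.085},{"dx":0,"dy":0,"dz":0,"rx":0,"ry":0,"rz":0,"hand":0.085},{"dx":0,"dy":0,"dz":0.025,"rx":0,"ry":0,"rz":0,"hand":0.085},{"dx":0,"dy":0,"dz":0.025,"rx":0,"ry":0,"rz":0,"hand":0.085},{"dx":0,"dy":0,"dz":0.025,"rx":0,"ry":0,"rz":0,"hand":0.085},{"dx":0,"dy":0,"dz":0.02,"rx":0,"ry":0,"rz":0,"hand":0.085},{"dx":0,"dy":0,"dz":0.013,"rx":0,"ry":0,"rz":0,"hand":0.085},{"dx":0,"dy":0,"dz":0,"rx":0,"ry":0,"rz":0,"hand":0.085},{"dx":0,"dy":0,"dz":0,"rx":0,"ry":0,"rz":0,"hand":0.085}]'|egrep 'pos|cont'
python3 -m pendant '[{"dx":0,"dy":0,"dz":0,"rx":0,"ry":0,"rz":0,"hand":0.05},{"dx":0,"dy":0,"dz":0,"rx":0,"ry":0,"rz":0,"hand":0.05},{"dx":0,"dy":0,"dz":0,"rx":0,"ry":0,"rz":0,"hand":0.05},{"dx":0,"dy":0,"dz":0,"rx":0,"ry":0,"rz":0,"hand":0.05},{"dx":0,"dy":0,"dz":0,"rx":0,"ry":0,"rz":0,"hand":0.05},{"dx":0,"dy":0,"dz":0,"rx":0,"ry":0,"rz":0,"hand":0.05}]' 40
```

```text
position: [0.5882, -0.1111, 0.1167]
contact_force: [-0.3, -0.9, -0.1]
clock: 14.22
position: [0.5894, -0.1117, 0.119]
ee_rot: [0.001, 0.676, 0.737, 0.0]
contact_force: [-1.8, -0.7, 6.7]
width: 0.0591
gripper_force: 45.2
```

```bash

python3 -m pendant '[{"dx":0,"dy":0,"dz":-0.01,"rx":0,"ry":0,"rz":0,"hand":0.05},{"dx":0,"dy":0,"dz":-0.015,"rx":0,"ry":0,"rz":0,"hand":0.05},{"dx":0,"dy":0,"dz":-0.02,"rx":0,"ry":0,"rz":0,"hand":0.05},{"dx":0,"dy":0,"dz":-0.02,"rx":0,"ry":0,"rz":0,"hand":0.05},{"dx":0,"dy":0,"dz":-0.015,"rx":0,"ry":0,"rz":0,"hand":0.05},{"dx":0,"dy":0,"dz":0,"rx":0,"ry":0,"rz":5,"hand":0.05},{"dx":0,"dy":0,"dz":0,"rx":0,"ry":0,"rz":0,"hand":0.05},{"dx":0,"dy":0,"dz":0,"rx":0,"ry":0,"rz":0,"hand":0.05}]'|egrep 'pos|cont|wid'
python3 -m pendant '[{"dx":0.02,"dy":0,"dz":0,"rx":0,"ry":0,"rz":0,"hand":0.05},{"dx":0.03,"dy":-0.001,"dz":0,"rx":0,"ry":0,"rz":0,"hand":0.05},{"dx":0.03,"dy":-0.001,"dz":0,"rx":0,"ry":0,"rz":0,"hand":0.05},{"dx":0.03,"dy":-0.001,"dz":0,"rx":0,"ry":0,"rz":0,"hand":0.05},{"dx":0.03,"dy":-0.001,"dz":0,"rx":0,"ry":0,"rz":0,"hand":0.05},{"dx":0.03,"dy":-0.001,"dz":0,"rx":0,"ry":0,"rz":0,"hand":0.05},{"dx":0.03,"dy":-0.001,"dz":0,"rx":0,"ry":0,"rz":0,"hand":0.05},{"dx":0.03,"dy":0,"dz":0,"rx":0,"ry":0,"rz":0,"hand":0.05},{"dx":0.03,"dy":0,"dz":0,"rx":0,"ry":0,"rz":0,"hand":0.05},{"dx":0.03,"dy":0,"dz":0,"rx":0,"ry":0,"rz":0,"hand":0.05},{"dx":0.03,"dy":0,"dz":0,"rx":0,"ry":0,"rz":0,"hand":0.05},{"dx":0.03,"dy":0,"dz":0,"rx":0,"ry":0,"rz":0,"hand":0.05}]'|egrep 'pos|cont|wid'
python3 -m pendant '[{"dx":0.03,"dy":0,"dz":0,"rx":0,"ry":0,"rz":0,"hand":0.05},{"dx":0.03,"dy":0,"dz":0,"rx":0,"ry":0,"rz":0,"hand":0.05},{"dx":0.025,"dy":0,"dz":0,"rx":0,"ry":0,"rz":0,"hand":0.05},{"dx":0.011,"dy":0,"dz":0,"rx":0,"ry":0,"rz":0,"hand":0.05},{"dx":0,"dy":0,"dz":0,"rx":0,"ry":0,"rz":0,"hand":0.05},{"dx":0,"dy":0,"dz":0.015,"rx":0,"ry":0,"rz":0,"hand":0.05},{"dx":0,"dy":0,"dz":0.02,"rx":0,"ry":0,"rz":0,"hand":0.05},{"dx":0,"dy":0,"dz":0.02,"rx":0,"ry":0,"rz":0,"hand":0.05},{"dx":0,"dy":0,"dz":0.012,"rx":0,"ry":0,"rz":0,"hand":0.05},{"dx":0,"dy":0,"dz":0.006,"rx":0,"ry":0,"rz":0,"hand":0.05},{"dx":0,"dy":0,"dz":0,"rx":0,"ry":0,"rz":0,"hand":0.05},{"dx":0,"dy":0,"dz":0,"rx":0,"ry":0,"rz":0,"hand":0.05}]'|egrep 'pos|cont|wid'
python3 -m pendant '[{"dx":0,"dy":0,"dz":0.002,"rx":0,"ry":0,"rz":0,"hand":0.05},{"dx":0,"dy":0,"dz":0,"rx":0,"ry":0,"rz":0,"hand":0.05},{"dx":0,"dy":0,"dz":0,"rx":0,"ry":0,"rz":0,"hand":0.05}]'|egrep 'pos|cont|wid'
python3 -m pendant '[{"dx":0,"dy":0,"dz":0.001,"rx":0,"ry":0,"rz":0,"hand":0.05},{"dx":0,"dy":0,"dz":0,"rx":0,"ry":0,"rz":0,"hand":0.05},{"dx":0,"dy":0,"dz":0,"rx":0,"ry":0,"rz":0,"hand":0.05}]'|egrep 'pos|cont|wid'
```

```text
position: [0.5879, -0.1109, 0.1968]
contact_force: [0.6, 0.1, -3.1]
width: 0.0589
position: [0.5815, 0.2401, 0.1959]
contact_force: [0.1, -1.2, -3.6]
width: 0.0596
position: [0.5831, 0.3339, 0.1245]
contact_force: [0.9, -0.8, -3.6]
width: 0.0594
position: [0.5829, 0.3348, 0.1227]
contact_force: [-0.2, -0.2, -3.3]
width: 0.0593
position: [0.5826, 0.3349, 0.1213]
contact_force: [0.8, 0.6, -4.1]
width: 0.0593
```

```bash

for i in 1 2; do :; done
python3 -m pendant '[{"dx":0,"dy":0,"dz":0.001,"rx":0,"ry":0,"rz":0,"hand":0.05},{"dx":0,"dy":0,"dz":0,"rx":0,"ry":0,"rz":0,"hand":0.05},{"dx":0,"dy":0,"dz":0,"rx":0,"ry":0,"rz":0,"hand":0.05}]'|egrep 'pos|cont'
python3 -m pendant '[{"dx":0,"dy":0,"dz":0.001,"rx":0,"ry":0,"rz":0,"hand":0.05},{"dx":0,"dy":0,"dz":0,"rx":0,"ry":0,"rz":0,"hand":0.05},{"dx":0,"dy":0,"dz":0,"rx":0,"ry":0,"rz":0,"hand":0.05}]'|egrep 'pos|cont'
```

```text
position: [0.5826, 0.3348, 0.1212]
contact_force: [-2.3, -1.6, 2.5]
position: [0.5826, 0.3348, 0.1211]
contact_force: [-2.8, -2.2, 6.2]
```

```bash

python3 -m pendant '[{"dx":0,"dy":0,"dz":-0.001,"rx":0,"ry":0,"rz":0,"hand":0.06},{"dx":0,"dy":0,"dz":0,"rx":0,"ry":0,"rz":0,"hand":0.065},{"dx":0,"dy":0,"dz":0,"rx":0,"ry":0,"rz":0,"hand":0.085},{"dx":0,"dy":0,"dz":0,"rx":0,"ry":0,"rz":0,"hand":0.085},{"dx":0,"dy":0,"dz":0,"rx":0,"ry":0,"rz":0,"hand":0.085},{"dx":0,"dy":0,"dz":-0.02,"rx":0,"ry":0,"rz":0,"hand":0.085},{"dx":0,"dy":0,"dz":-0.03,"rx":0,"ry":0,"rz":0,"hand":0.085},{"dx":0,"dy":0,"dz":-0.03,"rx":0,"ry":0,"rz":0,"hand":0.085},{"dx":0,"dy":0,"dz":-0.035,"rx":0,"ry":0,"rz":0,"hand":0.085},{"dx":0,"dy":0,"dz":-0.035,"rx":0,"ry":0,"rz":0,"hand":0.085},{"dx":0,"dy":0,"dz":-0.035,"rx":0,"ry":0,"rz":0,"hand":0.085},{"dx":0,"dy":0,"dz":-0.035,"rx":0,"ry":0,"rz":0,"hand":0.085}]'|egrep 'pos|cont|wid'
python3 -m pendant '[{"dx":-0.035,"dy":0.004,"dz":0,"rx":0,"ry":0,"rz":0,"hand":0.085},{"dx":-0.035,"dy":0.004,"dz":0,"rx":0,"ry":0,"rz":0,"hand":0.085},{"dx":-0.035,"dy":0.004,"dz":0,"rx":0,"ry":0,"rz":0,"hand":0.085},{"dx":-0.035,"dy":0.004,"dz":0,"rx":0,"ry":0,"rz":0,"hand":0.085},{"dx":-0.035,"dy":0.004,"dz":0,"rx":0,"ry":0,"rz":0,"hand":0.085},{"dx":-0.035,"dy":0,"dz":0,"rx":0,"ry":0,"rz":0,"hand":0.085},{"dx":-0.035,"dy":0,"dz":0,"rx":0,"ry":0,"rz":0,"hand":0.085},{"dx":-0.02,"dy":0,"dz":0,"rx":0,"ry":0,"rz":0,"hand":0.085},{"dx":0,"dy":0,"dz":0,"rx":0,"ry":0,"rz":0,"hand":0.085},{"dx":0,"dy":0,"dz":0,"rx":0,"ry":0,"rz":0,"hand":0.085}]'>/dev/null
python3 wm.py w9
python3 -m pendant '[{"dx":-0.03,"dy":0.02,"dz":0.03,"rx":0,"ry":0,"rz":0,"hand":0.085},{"dx":-0.03,"dy":0.02,"dz":0.03,"rx":0,"ry":0,"rz":0,"hand":0.085},{"dx":0,"dy":0,"dz":0,"rx":0,"ry":0,"rz":0,"hand":0.085},{"dx":0,"dy":0,"dz":0,"rx":0,"ry":0,"rz":0,"hand":0.085}]'>/dev/null
python3 wm.py w10
cat > cov.py <<'E'
from h import *
import sys
D=[np.load(f"pics/{n}.npy",allow_pickle=True).item() for n in sys.argv[1:]]
f=lambda a:np.round(a,4)
for nm,X in(("L",(.65,.078,.048)),("S",(.663,-.092,.048))):
    ms=[]
    for d in D:
        h=cv2.cvtColor(d["frame"],cv2.COLOR_RGB2HSV); m=cv2.inRange(h,np.array((70,30,95)),np.array((95,170,255)))
        p=proj(d,X)[0]; cs=cv2.findContours(m,cv2.RETR_EXTERNAL,cv2.CHAIN_APPROX_NONE)[0]
        c=max(cs,key=lambda c:cv2.pointPolygonTest(c,tuple(map(float,p)),True)); ms.append(cv2.minAreaRect(c)[0])
        r=cv2.minAreaRect((plane(d,c[:,0]+.0,.048)[:,:2]*1000).astype(np.float32)); print(nm,f(r[0]),f(r[1]),round(r[2],1))
    print(" tri",*map(f,tri(D[0],ms[0],D[1],ms[1])))
E
python3 cov.py w9 w10
python3 - <<'E'
from h import *
for n in("w9","w10"):
    d=np.load(f"pics/{n}.npy",allow_pickle=True).item(); h=cv2.cvtColor(d["frame"],cv2.COLOR_RGB2HSV); m=cv2.inRange(h,np.array((6,90,60)),np.array((20,255,255)))
    for c in cv2.findContours(m,cv2.RETR_EXTERNAL,cv2.CHAIN_APPROX_NONE)[0]:
        q=plane(d,c[:,0]+.0,.004)
        if cv2.contourArea(c)>100 and .5<q[:,0].mean()<.64 and abs(q[:,1].mean())<.2:
            a=cv2.minAreaRect((q[:,:2]*1000).astype(np.float32)); print("cork",n,np.round(a[0],1),np.round(a[1],1),round(a[2],1))
d=snap("side")
cv2.imwrite("pics/c8.png",np.hstack([cv2.resize(np.load("pics/w9.npy",allow_pickle=True).item()["frame"][:,:,::-1],(480,360)),cv2.resize(d["frame"][80:200,220:360,::-1],(320,360))]))
E
```

```text
position: [0.5825, 0.3348, 0.342]
contact_force: [1.5, 1.0, 0.2]
width: 0.0851
t 19.77 pos [0.6027 0.07   0.3403] toolx yaw 89.95 z [ 0.     0.001 -1.   ]
t 20.15 pos [0.638  0.0179 0.286 ] toolx yaw 90.04 z [-0.002  0.001 -1.   ]
L [648.9206  78.3364] [ 57.2431 112.601 ] 2.8
L [649.368   77.9571] [ 56.8692 111.8756] 1.8
 tri [0.6488 0.0809 0.0459] 0.0
S [663.5407 -84.6275] [57.5105 91.2249] 1.0
S [663.191 -86.048] [56.6744 89.1309] 2.5
 tri [ 0.6641 -0.089   0.0375] 0.001
cork w9 [ 591.5 -113.5] [70.3 94.5] 3.7
cork w9 [579.3  76.1] [68.3 68.9] 89.8
cork w10 [ 591.6 -113.6] [70.7 95.2] 3.6
cork w10 [578.8  76.6] [70.  67.8] 89.0
```

View pics/c8.png

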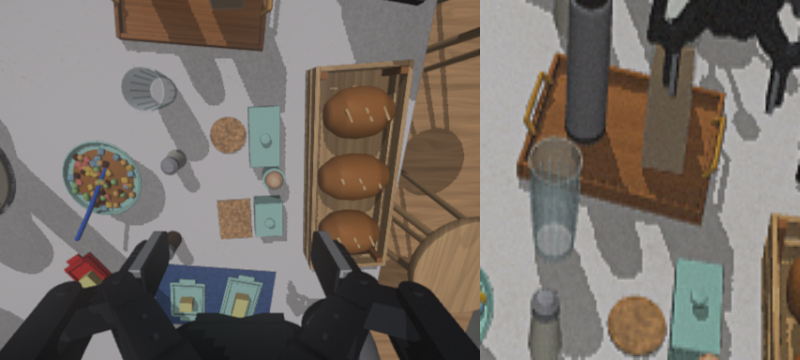

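Both stand on the tray; the round coaster is at (0.579,0.076) and the square one at (0.5915,-0.1135). Now the long cover, at (0.649,0.078) with yaw 92.3°.

```bash

python3 -m pendant '[{"dx":0.03,"dy":0.006,"dz":0,"rx":0,"ry":0,"rz":0,"hand":0.077},{"dx":0.03,"dy":0.005,"dz":0,"rx":0,"ry":0,"rz":0,"hand":0.077},{"dx":0,"dy":0,"dz":0.035,"rx":0,"ry":0,"rz":-2.3,"hand":0.077},{"dx":0,"dy":0,"dz":0.035,"rx":0,"ry":0,"rz":0,"hand":0.077},{"dx":0,"dy":0,"dz":0.035,"rx":0,"ry":0,"rz":0,"hand":0.077},{"dx":0,"dy":0,"dz":0.035,"rx":0,"ry":0,"rz":0,"hand":0.077},{"dx":0,"dy":0,"dz":0.035,"rx":0,"ry":0,"rz":0,"hand":0.077},{"dx":0,"dy":0,"dz":0.03,"rx":0,"ry":0,"rz":0,"hand":0.077},{"dx":0,"dy":0,"dz":0.02,"rx":0,"ry":0,"rz":0,"hand":0.077},{"dx":0,"dy":0,"dz":0,"rx":0,"ry":0,"rz":0,"hand":0.077},{"dx":0,"dy":0,"dz":0,"rx":0,"ry":0,"rz":0,"hand":0.077}]'
python3 wm.py w11; python3 - <<'E'
from h import *
d=np.load("pics/w11.npy",allow_pickle=True).item()
# knob/cover top edges: green extents at plane .048
m=cv2.inRange(cv2.cvtColor(d["frame"],cv2.COLOR_RGB2HSV),np.array((70,30,60)),np.array((95,170,255)))
p=proj(d,(.649,.11,.048))[0]; print(p)
v=int(p[1]); u=np.where(m[v])[0]; u=u[(u>p[0]-150)&(u<p[0]+150)]
q=plane(d,[(u.min()-.5,v),(u.max()+.5,v)],.048); print(u.min(),u.max(),q.round(4),q.mean(0).round(4))
E
```

```text
clock: 21.12
position: [0.6491, 0.0779, 0.0627]
ee_rot: [-0.0, 0.692, 0.722, 0.0]
contact_force: [1.5, 0.2, 0.3]
width: 0.0768
gripper_force: 0.0
t 21.17 pos [0.6505 0.0777 0.064 ] toolx yaw 92.37 z [ 0.003  0.    -1.   ]
[257.18328667 174.47666501]
218 293 [[0.6195 0.1092 0.048 ]
 [0.676  0.1115 0.048 ]] [0.6477 0.1103 0.048 ]
```

```bash

python3 -m pendant '[{"dx":0,"dy":0,"dz":0.025,"rx":0,"ry":0,"rz":0,"hand":0.077},{"dx":0,"dy":0,"dz":0.02,"rx":0,"ry":0,"rz":0,"hand":0.077},{"dx":0,"dy":0,"dz":0.01,"rx":0,"ry":0,"rz":0,"hand":0.077},{"dx":0,"dy":0,"dz":0,"rx":0,"ry":0,"rz":0,"hand":0.077},{"dx":0,"dy":0,"dz":0,"rx":0,"ry":0,"rz":0,"hand":0.077}]'|egrep 'pos|cont'
python3 -m pendant '[{"dx":0,"dy":0,"dz":0.01,"rx":0,"ry":0,"rz":0,"hand":0.077},{"dx":0,"dy":0,"dz":0.01,"rx":0,"ry":0,"rz":0,"hand":0.077},{"dx":0,"dy":0,"dz":0.005,"rx":0,"ry":0,"rz":0,"hand":0.077},{"dx":0,"dy":0,"dz":0,"rx":0,"ry":0,"rz":0,"hand":0.077},{"dx":0,"dy":0,"dz":0,"rx":0,"ry":0,"rz":0,"hand":0.077}]'|egrep 'pos|cont'
python3 - <<'E'
from h import *
d=snap("side"); np.save("pics/s5.npy",d,allow_pickle=True)
E
```

```text
position: [0.6502, 0.0767, 0.0085]
contact_force: [0.1, 0.9, 0.2]
position: [0.6487, 0.0764, -0.0186]
contact_force: [-1.0, -0.2, -0.7]
```

```bash

python3 -m pendant '[{"dx":0,"dy":0,"dz":0,"rx":0,"ry":0,"rz":0,"hand":0.07},{"dx":0,"dy":0,"dz":0,"rx":0,"ry":0,"rz":0,"hand":0.065},{"dx":0,"dy":0,"dz":0,"rx":0,"ry":0,"rz":0,"hand":0.05},{"dx":0,"dy":0,"dz":0,"rx":0,"ry":0,"rz":0,"hand":0.05},{"dx":0,"dy":0,"dz":0,"rx":0,"ry":0,"rz":0,"hand":0.05},{"dx":0,"dy":0,"dz":0,"rx":0,"ry":0,"rz":0,"hand":0.05},{"dx":0,"dy":0,"dz":0,"rx":0,"ry":0,"rz":0,"hand":0.05}]' 45
python3 -m pendant '[{"dx":0,"dy":0,"dz":-0.003,"rx":0,"ry":0,"rz":0,"hand":0.05},{"dx":0,"dy":0,"dz":-0.005,"rx":0,"ry":0,"rz":0,"hand":0.05},{"dx":0,"dy":0,"dz":0,"rx":0,"ry":0,"rz":0,"hand":0.05},{"dx":0,"dy":0,"dz":0,"rx":0,"ry":0,"rz":0,"hand":0.05}]'
python3 - <<'E'
from h import *
d=snap("side"); s=np.load("pics/s5.npy",allow_pickle=True).item()
# contiguous green centroid shift between s5 and now shows whether the cover rises
for a in (s,d):
    m=cv2.inRange(cv2.cvtColor(a["frame"],cv2.COLOR_RGB2HSV),np.array((70,40,40)),np.array((95,170,255)))[160:215,300:330]; M=cv2.moments(m,True); print(M["m00"],M["m10"]/M["m00"],M["m01"]/M["m00"])
E
```

```text
clock: 22.63
position: [0.6495, 0.0765, -0.0174]
ee_rot: [0.0, 0.693, 0.721, 0.0]
contact_force: [-1.2, -0.1, 5.7]
width: 0.0571
gripper_force: 50.7
clock: 22.97
position: [0.649, 0.0765, -0.0103]
ee_rot: [-0.0, 0.693, 0.721, -0.0]
contact_force: [0.2, 0.2, -2.7]
width: 0.0571
gripper_force: 49.9
707.0 13.844413012729845 30.455445544554454
706.0 14.31728045325779 29.522662889518415
```

```bash

python3 -m pendant '[{"dx":0,"dy":0,"dz":-0.015,"rx":0,"ry":0,"rz":0,"hand":0.05},{"dx":0,"dy":0,"dz":-0.025,"rx":0,"ry":0,"rz":0,"hand":0.05},{"dx":0,"dy":0,"dz":-0.03,"rx":0,"ry":0,"rz":2.3,"hand":0.05},{"dx":0,"dy":0,"dz":-0.03,"rx":0,"ry":0,"rz":0,"hand":0.05},{"dx":0,"dy":0,"dz":-0.02,"rx":0,"ry":0,"rz":0,"hand":0.05},{"dx":-0.02,"dy":-0.002,"dz":0,"rx":0,"ry":0,"rz":0,"hand":0.05},{"dx":-0.03,"dy":-0.004,"dz":0,"rx":0,"ry":0,"rz":0,"hand":0.05},{"dx":-0.03,"dy":-0.004,"dz":0,"rx":0,"ry":0,"rz":0,"hand":0.05},{"dx":-0.03,"dy":-0.004,"dz":0,"rx":0,"ry":0,"rz":0,"hand":0.05},{"dx":-0.03,"dy":-0.004,"dz":0,"rx":0,"ry":0,"rz":0,"hand":0.05},{"dx":-0.03,"dy":-0.004,"dz":0,"rx":0,"ry":0,"rz":0,"hand":0.05},{"dx":-0.03,"dy":-0.004,"dz":0,"rx":0,"ry":0,"rz":0,"hand":0.05}]'|egrep 'pos|cont|wid'
python3 -m pendant '[{"dx":-0.03,"dy":-0.004,"dz":0,"rx":0,"ry":0,"rz":0,"hand":0.05},{"dx":-0.03,"dy":-0.004,"dz":0,"rx":0,"ry":0,"rz":0,"hand":0.05},{"dx":-0.03,"dy":-0.004,"dz":0,"rx":0,"ry":0,"rz":0,"hand":0.05},{"dx":-0.03,"dy":-0.004,"dz":0,"rx":0,"ry":0,"rz":0,"hand":0.05},{"dx":-0.03,"dy":-0.004,"dz":0,"rx":0,"ry":0,"rz":0,"hand":0.05},{"dx":-0.03,"dy":-0.002,"dz":0,"rx":0,"ry":0,"rz":0,"hand":0.05},{"dx":-0.03,"dy":0,"dz":0,"rx":0,"ry":0,"rz":0,"hand":0.05},{"dx":-0.017,"dy":0,"dz":0,"rx":0,"ry":0,"rz":0,"hand":0.05},{"dx":0,"dy":0,"dz":0,"rx":0,"ry":0,"rz":6.25,"hand":0.05},{"dx":0,"dy":0,"dz":0,"rx":0,"ry":0,"rz":6.25,"hand":0.05},{"dx":0,"dy":0,"dz":0,"rx":0,"ry":0,"rz":0,"hand":0.05},{"dx":0,"dy":0,"dz":0,"rx":0,"ry":0,"rz":0,"hand":0.05}]'
python3 wm.py w12
python3 - <<'E'
from h import *
d=np.load("pics/w12.npy",allow_pickle=True).item()
m=cv2.inRange(cv2.cvtColor(d["frame"],cv2.COLOR_RGB2HSV),np.array((70,30,60)),np.array((95,170,255)))
for c in cv2.findContours(m,cv2.RETR_EXTERNAL,cv2.CHAIN_APPROX_NONE)[0]:
    if cv2.contourArea(c)>150: print(cv2.boundingRect(c),cv2.contourArea(c))
E
```

```text
position: [0.6223, -0.1247, 0.1095]
contact_force: [0.4, -0.5, -2.5]
width: 0.057
clock: 25.02
position: [0.6009, -0.3499, 0.1095]
ee_rot: [-0.001, 0.779, 0.627, 0.0]
contact_force: [0.6, -0.2, -3.1]
width: 0.0575
gripper_force: 49.8
t 25.07 pos [ 0.601  -0.3498  0.1097] toolx yaw 77.67 z [-0.001  0.001 -1.   ]
(86, 141, 101, 114) 7560.0
(190, 102, 132, 241) 25084.0
```

```bash

python3 -m pendant '[{"dx":0,"dy":0,"dz":0.02,"rx":0,"ry":0,"rz":0,"hand":0.05},{"dx":0,"dy":0,"dz":0.025,"rx":0,"ry":0,"rz":0,"hand":0.05},{"dx":0,"dy":0,"dz":0.025,"rx":0,"ry":0,"rz":0,"hand":0.05},{"dx":0,"dy":0,"dz":0.02,"rx":0,"ry":0,"rz":0,"hand":0.05},{"dx":0,"dy":0,"dz":0.01,"rx":0,"ry":0,"rz":0,"hand":0.05},{"dx":0,"dy":0,"dz":0,"rx":0,"ry":0,"rz":0,"hand":0.05},{"dx":0,"dy":0,"dz":0,"rx":0,"ry":0,"rz":0,"hand":0.05}]'|egrep 'pos|cont|wid'
python3 -m pendant '[{"dx":0,"dy":0,"dz":0.005,"rx":0,"ry":0,"rz":0,"hand":0.05},{"dx":0,"dy":0,"dz":0.005,"rx":0,"ry":0,"rz":0,"hand":0.05},{"dx":0,"dy":0,"dz":0.002,"rx":0,"ry":0,"rz":0,"hand":0.05},{"dx":0,"dy":0,"dz":0,"rx":0,"ry":0,"rz":0,"hand":0.05},{"dx":0,"dy":0,"dz":0,"rx":0,"ry":0,"rz":0,"hand":0.05}]'|egrep 'pos|cont|wid'
python3 -m pendant '[{"dx":0,"dy":0,"dz":0.002,"rx":0,"ry":0,"rz":0,"hand":0.05},{"dx":0,"dy":0,"dz":0.002,"rx":0,"ry":0,"rz":0,"hand":0.05},{"dx":0,"dy":0,"dz":0,"rx":0,"ry":0,"rz":0,"hand":0.05},{"dx":0,"dy":0,"dz":0,"rx":0,"ry":0,"rz":0,"hand":0.05}]'|egrep 'pos|cont|wid'
```

```text
position: [0.6014, -0.3502, 0.0101]
contact_force: [0.2, -0.3, -2.2]
width: 0.0573
position: [0.6011, -0.3506, -0.0017]
contact_force: [-0.3, -0.6, -1.9]
width: 0.0574
position: [0.6009, -0.3504, -0.0062]
contact_force: [0.1, -0.8, -3.0]
width: 0.0572
```

```bash

python3 -m pendant '[{"dx":0,"dy":0,"dz":0.002,"rx":0,"ry":0,"rz":0,"hand":0.05},{"dx":0,"dy":0,"dz":0,"rx":0,"ry":0,"rz":0,"hand":0.05},{"dx":0,"dy":0,"dz":0,"rx":0,"ry":0,"rz":0,"hand":0.05}]'|egrep 'pos|cont|wid'
python3 -m pendant '[{"dx":0,"dy":0,"dz":0.001,"rx":0,"ry":0,"rz":0,"hand":0.05},{"dx":0,"dy":0,"dz":0,"rx":0,"ry":0,"rz":0,"hand":0.05},{"dx":0,"dy":0,"dz":0,"rx":0,"ry":0,"rz":0,"hand":0.05}]'|egrep 'pos|cont|wid'
python3 -m pendant '[{"dx":0,"dy":0,"dz":0.001,"rx":0,"ry":0,"rz":0,"hand":0.05},{"dx":0,"dy":0,"dz":0,"rx":0,"ry":0,"rz":0,"hand":0.05},{"dx":0,"dy":0,"dz":0,"rx":0,"ry":0,"rz":0,"hand":0.05}]'|egrep 'pos|cont|wid'
```

```text
position: [0.6009, -0.3504, -0.0081]
contact_force: [-0.9, 0.6, -2.6]
width: 0.057
position: [0.601, -0.3505, -0.0091]
contact_force: [-1.0, -0.2, -4.5]
width: 0.0567
position: [0.601, -0.3505, -0.0101]
contact_force: [-0.1, 0.9, -3.2]
width: 0.057
```

```bash

python3 -m pendant '[{"dx":0,"dy":0,"dz":0.001,"rx":0,"ry":0,"rz":0,"hand":0.05},{"dx":0,"dy":0,"dz":0,"rx":0,"ry":0,"rz":0,"hand":0.05},{"dx":0,"dy":0,"dz":0,"rx":0,"ry":0,"rz":0,"hand":0.05}]'|egrep 'pos|cont'
python3 -m pendant '[{"dx":0,"dy":0,"dz":0.001,"rx":0,"ry":0,"rz":0,"hand":0.05},{"dx":0,"dy":0,"dz":0,"rx":0,"ry":0,"rz":0,"hand":0.05},{"dx":0,"dy":0,"dz":0,"rx":0,"ry":0,"rz":0,"hand":0.05}]'|egrep 'pos|cont'
```

```text
position: [0.6012, -0.3506, -0.0104]
contact_force: [-0.8, 0.8, 1.5]
position: [0.6012, -0.3506, -0.0104]
contact_force: [-1.8, 2.5, 6.0]
```

Seated at the predicted height. Releasing, then on to the short cover.

```bash

python3 -m pendant '[{"dx":0,"dy":0,"dz":-0.001,"rx":0,"ry":0,"rz":0,"hand":0.057},{"dx":0,"dy":0,"dz":0,"rx":0,"ry":0,"rz":0,"hand":0.06},{"dx":0,"dy":0,"dz":0,"rx":0,"ry":0,"rz":0,"hand":0.065},{"dx":0,"dy":0,"dz":0,"rx":0,"ry":0,"rz":0,"hand":0.077},{"dx":0,"dy":0,"dz":0,"rx":0,"ry":0,"rz":0,"hand":0.077},{"dx":0,"dy":0,"dz":-0.01,"rx":0,"ry":0,"rz":0,"hand":0.077},{"dx":0,"dy":0,"dz":-0.02,"rx":0,"ry":0,"rz":0,"hand":0.077},{"dx":0,"dy":0,"dz":-0.03,"rx":0,"ry":0,"rz":0,"hand":0.077},{"dx":0,"dy":0,"dz":-0.035,"rx":0,"ry":0,"rz":0,"hand":0.077},{"dx":0,"dy":0,"dz":-0.035,"rx":0,"ry":0,"rz":0,"hand":0.077},{"dx":0,"dy":0,"dz":-0.035,"rx":0,"ry":0,"rz":-6.25,"hand":0.077},{"dx":0,"dy":0,"dz":-0.035,"rx":0,"ry":0,"rz":-6.25,"hand":0.077}]'
python3 -m pendant '[{"dx":0.03,"dy":0.006,"dz":0,"rx":0,"ry":0,"rz":0,"hand":0.077},{"dx":0.03,"dy":0.006,"dz":0,"rx":0,"ry":0,"rz":0,"hand":0.077},{"dx":0,"dy":0,"dz":0,"rx":0,"ry":0,"rz":0,"hand":0.077},{"dx":0,"dy":0,"dz":0,"rx":0,"ry":0,"rz":0,"hand":0.077}]'|egrep 'pos'
python3 wm.py w13
python3 - <<'E'
from h import *
d=np.load("pics/w13.npy",allow_pickle=True).item()
m=cv2.inRange(cv2.cvtColor(d["frame"],cv2.COLOR_RGB2HSV),np.array((70,30,60)),np.array((95,170,255)))
for c in cv2.findContours(m,cv2.RETR_EXTERNAL,cv2.CHAIN_APPROX_NONE)[0]:
    if cv2.contourArea(c)>150:
        for z in (.055,.01): r=cv2.minAreaRect((plane(d,c[:,0]+.0,z)[:,:2]*1000).astype(np.float32)); print(z,np.round(r[0],1),np.round(r[1],1),round(r[2],1))
E
```

```text
clock: 28.65
position: [0.6009, -0.3503, 0.1917]
ee_rot: [0.0, 0.705, 0.709, 0.0]
contact_force: [1.0, 0.5, -0.9]
width: 0.0768
gripper_force: 0.0
position: [0.6134, -0.2891, 0.1902]
t 29.03 pos [ 0.6132 -0.2902  0.1898] toolx yaw 90.06 z [ 0.001 -0.001 -1.   ]
0.055 [ 487.6 -325.2] [114.6  75.8] 86.1
0.01 [ 469.6 -342.2] [131.   86.7] 86.1
0.055 [ 602.6 -331.2] [146.3  75.7] 77.5
0.01 [ 601.2 -349.1] [167.3  86.6] 77.5
0.055 [ 662.  -125.7] [57.9 32.5] 1.4
0.01 [ 669.1 -114.2] [66.2 37.2] 1.4
```

```bash

python3 -m pendant '[{"dx":0.033,"dy":0.009,"dz":0,"rx":0,"ry":0,"rz":0,"hand":0.077},{"dx":0.033,"dy":0.009,"dz":0,"rx":0,"ry":0,"rz":0,"hand":0.077},{"dx":0.033,"dy":0.008,"dz":0,"rx":0,"ry":0,"rz":0,"hand":0.077},{"dx":0.033,"dy":0.008,"dz":0,"rx":0,"ry":0,"rz":0,"hand":0.077},{"dx":0.033,"dy":0.008,"dz":0,"rx":0,"ry":0,"rz":0,"hand":0.077},{"dx":0.033,"dy":0.008,"dz":0,"rx":0,"ry":0,"rz":0,"hand":0.077},{"dx":0,"dy":0,"dz":0,"rx":0,"ry":0,"rz":-2.3,"hand":0.077},{"dx":0,"dy":0,"dz":0.035,"rx":0,"ry":0,"rz":0,"hand":0.077},{"dx":0,"dy":0,"dz":0.035,"rx":0,"ry":0,"rz":0,"hand":0.077},{"dx":0,"dy":0,"dz":0.03,"rx":0,"ry":0,"rz":0,"hand":0.077},{"dx":0,"dy":0,"dz":0,"rx":0,"ry":0,"rz":0,"hand":0.077},{"dx":0,"dy":0,"dz":0,"rx":0,"ry":0,"rz":0,"hand":0.077}]'|egrep pos
python3 wm.py w14; python3 - <<'E'
from h import *
d=np.load("pics/w14.npy",allow_pickle=True).item()
h=cv2.cvtColor(d["frame"],cv2.COLOR_RGB2HSV); m=cv2.inRange(h,np.array((70,30,60)),np.array((95,170,255)))
for y in (-.06,-.07,-.08,-.09):
    p=proj(d,(.663,y,.048))[0]; v=int(round(p[1])); u=np.where(m[v])[0]; u=u[abs(u-p[0])<70]
    if len(u): q=plane(d,[(u.min()-.5,v),(u.max()+.5,v)],.048); print(y,v,u.min(),u.max(),q[:,0].round(4),q.mean(0).round(4))
p=proj(d,(.663,-.07,.048))[0]; v0=int(p[1]);u0=int(p[0])-12
print([ (v,h[v,u0].tolist()) for v in range(v0-45,v0+10,3)]); print([plane(d,(u0,v),.048)[0,1].round(4) for v in range(v0-45,v0+10,3)])
E
```

```text
position: [0.6619, -0.0933, 0.0873]
t 30.08 pos [ 0.6638 -0.0936  0.0896] toolx yaw 92.24 z [ 0.    -0.001 -1.   ]
-0.06 166 223 291 [0.6331 0.6903] [ 0.6617 -0.0604  0.048 ]
-0.07 177 224 290 [0.6339 0.6902] [ 0.6621 -0.0699  0.048 ]
-0.08 188 224 290 [0.6339 0.691 ] [ 0.6624 -0.0796  0.048 ]
-0.09 200 224 289 [0.6339 0.691 ] [ 0.6625 -0.0905  0.048 ]
[(132, [165, 3, 155]), (135, [150, 3, 156]), (138, [160, 5, 156]), (141, [150, 5, 156]), (144, [150, 5, 156]), (147, [165, 3, 156]), (150, [165, 3, 156]), (153, [86, 41, 99]), (156, [85, 43, 100]), (159, [85, 43, 100]), (162, [86, 48, 143]), (165, [84, 47, 147]), (168, [85, 49, 147]), (171, [84, 49, 147]), (174, [85, 49, 147]), (177, [85, 49, 147]), (180, [85, 49, 147]), (183, [84, 50, 148]), (186, [85, 50, 147])]
[np.float64(-0.0332), np.float64(-0.0355), np.float64(-0.0379), np.float64(-0.0403), np.float64(-0.0427), np.float64(-0.0451), np.float64(-0.0475), np.float64(-0.05), np.float64(-0.0524), np.float64(-0.0549), np.float64(-0.0574), np.float64(-0.06), np.float64(-0.0625), np.float64(-0.0651), np.float64(-0.0676), np.float64(-0.0702), np.float64(-0.0729), np.float64(-0.0755), np.float64(-0.0782)]
```

```bash

python3 -m pendant '[{"dx":0,"dy":-0.001,"dz":0.03,"rx":0,"ry":0,"rz":0,"hand":0.077},{"dx":0,"dy":0,"dz":0.03,"rx":0,"ry":0,"rz":0,"hand":0.077},{"dx":0,"dy":0,"dz":0.02,"rx":0,"ry":0,"rz":0,"hand":0.077},{"dx":0,"dy":0,"dz":0.01,"rx":0,"ry":0,"rz":0,"hand":0.077},{"dx":0,"dy":0,"dz":0,"rx":0,"ry":0,"rz":0,"hand":0.077},{"dx":0,"dy":0,"dz":0,"rx":0,"ry":0,"rz":0,"hand":0.077}]'|egrep 'pos|cont'
python3 -m pendant '[{"dx":0,"dy":0,"dz":0.01,"rx":0,"ry":0,"rz":0,"hand":0.077},{"dx":0,"dy":0,"dz":0.008,"rx":0,"ry":0,"rz":0,"hand":0.077},{"dx":0,"dy":0,"dz":0,"rx":0,"ry":0,"rz":0,"hand":0.077},{"dx":0,"dy":0,"dz":0,"rx":0,"ry":0,"rz":0,"hand":0.077}]'|egrep 'pos|cont'
```

```text
position: [0.6638, -0.0932, 0.0008]
contact_force: [0.2, -0.1, 0.4]
position: [0.6618, -0.0925, -0.0192]
contact_force: [0.1, -0.1, 0.7]
```

```bash

python3 -m pendant '[{"dx":0,"dy":0,"dz":0,"rx":0,"ry":0,"rz":0,"hand":0.07},{"dx":0,"dy":0,"dz":0,"rx":0,"ry":0,"rz":0,"hand":0.065},{"dx":0,"dy":0,"dz":0,"rx":0,"ry":0,"rz":0,"hand":0.05},{"dx":0,"dy":0,"dz":0,"rx":0,"ry":0,"rz":0,"hand":0.05},{"dx":0,"dy":0,"dz":0,"rx":0,"ry":0,"rz":0,"hand":0.05},{"dx":0,"dy":0,"dz":0,"rx":0,"ry":0,"rz":0,"hand":0.05},{"dx":0,"dy":0,"dz":0,"rx":0,"ry":0,"rz":0,"hand":0.05}]' 45
python3 -m pendant '[{"dx":0,"dy":0,"dz":-0.003,"rx":0,"ry":0,"rz":0,"hand":0.05},{"dx":0,"dy":0,"dz":-0.005,"rx":0,"ry":0,"rz":0,"hand":0.05},{"dx":0,"dy":0,"dz":0,"rx":0,"ry":0,"rz":0,"hand":0.05},{"dx":0,"dy":0,"dz":0,"rx":0,"ry":0,"rz":0,"hand":0.05}]'
```

```text
clock: 31.5
position: [0.6628, -0.0927, -0.0183]
ee_rot: [0.001, 0.693, 0.721, 0.0]
contact_force: [-0.1, -0.3, 4.6]
width: 0.0576
gripper_force: 49.6
clock: 31.83
position: [0.6618, -0.0925, -0.0112]
ee_rot: [-0.0, 0.693, 0.721, -0.0]
contact_force: [-0.5, 0.5, -2.1]
width: 0.0568
gripper_force: 49.1
```

```bash

python3 -m pendant '[{"dx":0,"dy":0,"dz":-0.015,"rx":0,"ry":0,"rz":0,"hand":0.05},{"dx":0,"dy":0,"dz":-0.025,"rx":0,"ry":0,"rz":0,"hand":0.05},{"dx":0,"dy":0,"dz":-0.03,"rx":0,"ry":0,"rz":2.3,"hand":0.05},{"dx":0,"dy":0,"dz":-0.03,"rx":0,"ry":0,"rz":0,"hand":0.05},{"dx":0,"dy":0,"dz":-0.02,"rx":0,"ry":0,"rz":0,"hand":0.05},{"dx":-0.02,"dy":-0.013,"dz":0,"rx":0,"ry":0,"rz":0,"hand":0.05},{"dx":-0.025,"dy":-0.02,"dz":0,"rx":0,"ry":0,"rz":0,"hand":0.05},{"dx":-0.025,"dy":-0.02,"dz":0,"rx":0,"ry":0,"rz":0,"hand":0.05},{"dx":-0.025,"dy":-0.02,"dz":0,"rx":0,"ry":0,"rz":0,"hand":0.05},{"dx":-0.025,"dy":-0.02,"dz":0,"rx":0,"ry":0,"rz":0,"hand":0.05},{"dx":-0.025,"dy":-0.02,"dz":0,"rx":0,"ry":0,"rz":0,"hand":0.05},{"dx":-0.025,"dy":-0.02,"dz":0,"rx":0,"ry":0,"rz":0,"hand":0.05}]'|egrep 'pos|cont|wid'
python3 -m pendant '[{"dx":-0.025,"dy":-0.02,"dz":0,"rx":0,"ry":0,"rz":0,"hand":0.05},{"dx":-0.025,"dy":-0.02,"dz":0,"rx":0,"ry":0,"rz":0,"hand":0.05},{"dx":-0.02,"dy":-0.02,"dz":0,"rx":0,"ry":0,"rz":0,"hand":0.05},{"dx":-0.01,"dy":0,"dz":0,"rx":0,"ry":0,"rz":3.4,"hand":0.05},{"dx":0,"dy":0,"dz":0,"rx":0,"ry":0,"rz":0,"hand":0.05},{"dx":0,"dy":0,"dz":0,"rx":0,"ry":0,"rz":0,"hand":0.05},{"dx":0,"dy":0,"dz":0,"rx":0,"ry":0,"rz":0,"hand":0.05}]'
python3 wm.py w15
```

```text
position: [0.5275, -0.2633, 0.1086]
contact_force: [0.8, -0.3, -2.7]
width: 0.0572
clock: 33.42
position: [0.4692, -0.3415, 0.1087]
ee_rot: [-0.001, 0.727, 0.686, 0.0]
contact_force: [0.3, 0.3, -1.5]
width: 0.0569
gripper_force: 49.1
t 33.47 pos [ 0.4694 -0.3413  0.1088] toolx yaw 86.7 z [-0.     0.001 -1.   ]
```

```bash

python3 -m pendant '[{"dx":-0.001,"dy":0,"dz":0.02,"rx":0,"ry":0,"rz":0,"hand":0.05},{"dx":0,"dy":0,"dz":0.025,"rx":0,"ry":0,"rz":0,"hand":0.05},{"dx":0,"dy":0,"dz":0.025,"rx":0,"ry":0,"rz":0,"hand":0.05},{"dx":0,"dy":0,"dz":0.02,"rx":0,"ry":0,"rz":0,"hand":0.05},{"dx":0,"dy":0,"dz":0.01,"rx":0,"ry":0,"rz":0,"hand":0.05},{"dx":0,"dy":0,"dz":0,"rx":0,"ry":0,"rz":0,"hand":0.05},{"dx":0,"dy":0,"dz":0,"rx":0,"ry":0,"rz":0,"hand":0.05}]'|egrep 'pos|cont|wid'
python3 -m pendant '[{"dx":0,"dy":0,"dz":0.005,"rx":0,"ry":0,"rz":0,"hand":0.05},{"dx":0,"dy":0,"dz":0.005,"rx":0,"ry":0,"rz":0,"hand":0.05},{"dx":0,"dy":0,"dz":0.002,"rx":0,"ry":0,"rz":0,"hand":0.05},{"dx":0,"dy":0,"dz":0,"rx":0,"ry":0,"rz":0,"hand":0.05},{"dx":0,"dy":0,"dz":0,"rx":0,"ry":0,"rz":0,"hand":0.05}]'|egrep 'pos|cont|wid'
python3 -m pendant '[{"dx":0,"dy":0,"dz":0.002,"rx":0,"ry":0,"rz":0,"hand":0.05},{"dx":0,"dy":0,"dz":0.002,"rx":0,"ry":0,"rz":0,"hand":0.05},{"dx":0,"dy":0,"dz":0,"rx":0,"ry":0,"rz":0,"hand":0.05},{"dx":0,"dy":0,"dz":0,"rx":0,"ry":0,"rz":0,"hand":0.05}]'|egrep 'pos|cont|wid'
```

```text
position: [0.4695, -0.343, 0.0091]
contact_force: [0.5, 0.4, -1.8]
width: 0.0575
position: [0.469, -0.3437, -0.0027]
contact_force: [0.9, -0.1, -2.0]
width: 0.0574
position: [0.4689, -0.3435, -0.0071]
contact_force: [0.3, -0.1, -2.5]
width: 0.0571
```

```bash

python3 -m pendant '[{"dx":0.001,"dy":0,"dz":0.002,"rx":0,"ry":0,"rz":0,"hand":0.05},{"dx":0,"dy":0,"dz":0,"rx":0,"ry":0,"rz":0,"hand":0.05},{"dx":0,"dy":0,"dz":0.001,"rx":0,"ry":0,"rz":0,"hand":0.05},{"dx":0,"dy":0,"dz":0,"rx":0,"ry":0,"rz":0,"hand":0.05},{"dx":0,"dy":0,"dz":0,"rx":0,"ry":0,"rz":0,"hand":0.05}]'|egrep 'pos|cont|wid'
python3 -m pendant '[{"dx":0,"dy":0,"dz":0.001,"rx":0,"ry":0,"rz":0,"hand":0.05},{"dx":0,"dy":0,"dz":0,"rx":0,"ry":0,"rz":0,"hand":0.05},{"dx":0,"dy":0,"dz":0,"rx":0,"ry":0,"rz":0,"hand":0.05}]'|egrep 'pos|cont|wid'
python3 -m pendant '[{"dx":0,"dy":0,"dz":0.001,"rx":0,"ry":0,"rz":0,"hand":0.05},{"dx":0,"dy":0,"dz":0,"rx":0,"ry":0,"rz":0,"hand":0.05},{"dx":0,"dy":0,"dz":0,"rx":0,"ry":0,"rz":0,"hand":0.05}]'|egrep 'pos|cont|wid'
```

```text
position: [0.4691, -0.3425, -0.01]
contact_force: [-0.0, 0.4, -1.9]
width: 0.057
position: [0.469, -0.3425, -0.011]
contact_force: [-0.5, 0.3, -2.2]
width: 0.0574
position: [0.4692, -0.3426, -0.0113]
contact_force: [-0.8, 0.9, 4.9]
width: 0.0571
```

```bash

python3 -m pendant '[{"dx":0,"dy":0,"dz":-0.001,"rx":0,"ry":0,"rz":0,"hand":0.057},{"dx":0,"dy":0,"dz":0,"rx":0,"ry":0,"rz":0,"hand":0.06},{"dx":0,"dy":0,"dz":0,"rx":0,"ry":0,"rz":0,"hand":0.065},{"dx":0,"dy":0,"dz":0,"rx":0,"ry":0,"rz":0,"hand":0.077},{"dx":0,"dy":0,"dz":0,"rx":0,"ry":0,"rz":0,"hand":0.077},{"dx":0,"dy":0,"dz":-0.01,"rx":0,"ry":0,"rz":0,"hand":0.077},{"dx":0,"dy":0,"dz":-0.02,"rx":0,"ry":0,"rz":0,"hand":0.077},{"dx":0,"dy":0,"dz":-0.03,"rx":0,"ry":0,"rz":0,"hand":0.077},{"dx":0,"dy":0,"dz":-0.035,"rx":0,"ry":0,"rz":0,"hand":0.085},{"dx":0,"dy":0,"dz":-0.035,"rx":0,"ry":0,"rz":0,"hand":0.085},{"dx":0,"dy":0,"dz":-0.035,"rx":0,"ry":0,"rz":-3.4,"hand":0.085},{"dx":0,"dy":0,"dz":-0.035,"rx":0,"ry":0,"rz":0,"hand":0.085}]'
python3 -m pendant '[{"dx":0.01,"dy":0.02,"dz":-0.035,"rx":0,"ry":0,"rz":0,"hand":0.085},{"dx":0.01,"dy":0.02,"dz":-0.035,"rx":0,"ry":0,"rz":0,"hand":0.085},{"dx":0.01,"dy":0.02,"dz":-0.035,"rx":0,"ry":0,"rz":0,"hand":0.085},{"dx":0.01,"dy":0.01,"dz":-0.035,"rx":0,"ry":0,"rz":0,"hand":0.085},{"dx":0,"dy":0,"dz":0,"rx":0,"ry":0,"rz":0,"hand":0.085},{"dx":0,"dy":0,"dz":0,"rx":0,"ry":0,"rz":0,"hand":0.085}]'|egrep pos
python3 wm.py w16
python3 - <<'E'
from h import *
d=np.load("pics/w16.npy",allow_pickle=True).item()
h=cv2.cvtColor(d["frame"],cv2.COLOR_RGB2HSV)
m=cv2.inRange(h,np.array((70,30,60)),np.array((95,170,255)))
for c in cv2.findContours(m,cv2.RETR_EXTERNAL,cv2.CHAIN_APPROX_NONE)[0]:
    if cv2.contourArea(c)>150:
        x,y,w,k=cv2.boundingRect(c); r=cv2.minAreaRect((plane(d,c[:,0]+.0,.01)[:,:2]*1000).astype(np.float32)); print((x,y,w,k),np.round(r[0],1),np.round(r[1],1),round(r[2],1))
a=d["frame"][100:280,160:360,::-1]
np.save("pics/t3.npy",snap("top"),allow_pickle=True)
cv2.imwrite("pics/c9.png",cv2.resize(a,(640,576),interpolation=cv2.INTER_CUBIC))
E
```

```text
clock: 36.72
position: [0.4688, -0.3423, 0.1917]
ee_rot: [0.001, 0.706, 0.708, -0.0]
contact_force: [0.2, -0.5, -0.0]
width: 0.0853
gripper_force: 0.0
position: [0.5404, -0.3024, 0.3323]
t 37.27 pos [ 0.5391 -0.3023  0.33  ] toolx yaw 90.03 z [ 0.001 -0.001 -1.   ]
(195, 135, 46, 68) [ 469.2 -342.6] [130.8  85.1] 85.8
(257, 128, 61, 86) [ 600.6 -349.1] [166.7  86.6] 77.4
```

View pics/c9.png

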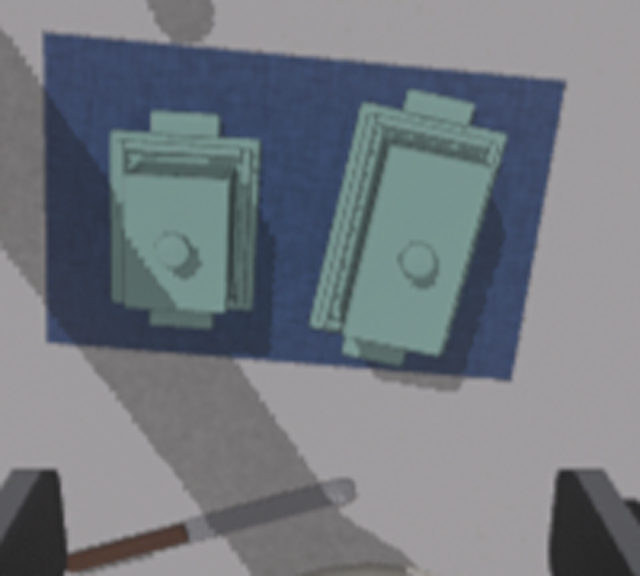

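The picture shows both covers inside their rims and level, short at (180,245) and long at (420,250), and the dishes unmoved. Next, the canister goes back.

```bash

python3 -m pendant '[{"dx":0.035,"dy":0.004,"dz":0,"rx":0,"ry":0,"rz":0,"hand":0.085},{"dx":0.035,"dy":0.004,"dz":0,"rx":0,"ry":0,"rz":0,"hand":0.085},{"dx":0.035,"dy":0.004,"dz":0,"rx":0,"ry":0,"rz":0,"hand":0.085},{"dx":0.035,"dy":0.004,"dz":0,"rx":0,"ry":0,"rz":0,"hand":0.085},{"dx":0.035,"dy":0.004,"dz":0,"rx":0,"ry":0,"rz":0,"hand":0.085},{"dx":0.035,"dy":0.004,"dz":0,"rx":0,"ry":0,"rz":0,"hand":0.085},{"dx":0.035,"dy":0.004,"dz":0,"rx":0,"ry":0,"rz":0,"hand":0.085},{"dx":0.035,"dy":0.004,"dz":0,"rx":0,"ry":0,"rz":0,"hand":0.085},{"dx":0.035,"dy":0.004,"dz":0,"rx":0,"ry":0,"rz":0,"hand":0.085},{"dx":0.035,"dy":0.004,"dz":0,"rx":0,"ry":0,"rz":0,"hand":0.085},{"dx":0.035,"dy":0.003,"dz":0,"rx":0,"ry":0,"rz":0,"hand":0.085},{"dx":0.035,"dy":0,"dz":0,"rx":0,"ry":0,"rz":0,"hand":0.085}]'>/dev/null
python3 -m pendant '[{"dx":0.035,"dy":0,"dz":0,"rx":0,"ry":0,"rz":0,"hand":0.085},{"dx":0.035,"dy":0,"dz":0,"rx":0,"ry":0,"rz":0,"hand":0.085},{"dx":0.035,"dy":0,"dz":0,"rx":0,"ry":0,"rz":0,"hand":0.085},{"dx":0.035,"dy":0,"dz":0,"rx":0,"ry":0,"rz":0,"hand":0.085},{"dx":0.035,"dy":0,"dz":0,"rx":0,"ry":0,"rz":0,"hand":0.085},{"dx":0.035,"dy":0,"dz":0,"rx":0,"ry":0,"rz":0,"hand":0.085},{"dx":0.007,"dy":0,"dz":0,"rx":0,"ry":0,"rz":0,"hand":0.085},{"dx":0,"dy":0,"dz":0,"rx":0,"ry":0,"rz":0,"hand":0.085},{"dx":0,"dy":0,"dz":0,"rx":0,"ry":0,"rz":0,"hand":0.085}]'|egrep pos
```

```text
position: [0.5817, 0.3334, 0.3273]
```

```bash

python3 -m pendant '[{"dx":0.001,"dy":0.001,"dz":0.03,"rx":0,"ry":0,"rz":0,"hand":0.085},{"dx":0,"dy":0,"dz":0.035,"rx":0,"ry":0,"rz":0,"hand":0.085},{"dx":0,"dy":0,"dz":0.035,"rx":0,"ry":0,"rz":0,"hand":0.085},{"dx":0,"dy":0,"dz":0.03,"rx":0,"ry":0,"rz":0,"hand":0.085},{"dx":0,"dy":0,"dz":0.025,"rx":0,"ry":0,"rz":0,"hand":0.085},{"dx":0,"dy":0,"dz":0.025,"rx":0,"ry":0,"rz":0,"hand":0.085},{"dx":0,"dy":0,"dz":0.02,"rx":0,"ry":0,"rz":0,"hand":0.085},{"dx":0,"dy":0,"dz":0.008,"rx":0,"ry":0,"rz":0,"hand":0.085},{"dx":0,"dy":0,"dz":0,"rx":0,"ry":0,"rz":0,"hand":0.085},{"dx":0,"dy":0,"dz":0,"rx":0,"ry":0,"rz":0,"hand":0.085}]'|egrep 'pos|cont'
python3 -m pendant '[{"dx":0,"dy":0,"dz":0,"rx":0,"ry":0,"rz":0,"hand":0.07},{"dx":0,"dy":0,"dz":0,"rx":0,"ry":0,"rz":0,"hand":0.05},{"dx":0,"dy":0,"dz":0,"rx":0,"ry":0,"rz":0,"hand":0.05},{"dx":0,"dy":0,"dz":0,"rx":0,"ry":0,"rz":0,"hand":0.05},{"dx":0,"dy":0,"dz":0,"rx":0,"ry":0,"rz":0,"hand":0.05},{"dx":0,"dy":0,"dz":0,"rx":0,"ry":0,"rz":0,"hand":0.05}]' 40
python3 -m pendant '[{"dx":0,"dy":0,"dz":-0.01,"rx":0,"ry":0,"rz":0,"hand":0.05},{"dx":0,"dy":0,"dz":-0.015,"rx":0,"ry":0,"rz":0,"hand":0.05},{"dx":0,"dy":0,"dz":-0.02,"rx":0,"ry":0,"rz":0,"hand":0.05},{"dx":0,"dy":0,"dz":-0.02,"rx":0,"ry":0,"rz":0,"hand":0.05},{"dx":0,"dy":0,"dz":-0.015,"rx":0,"ry":0,"rz":0,"hand":0.05},{"dx":0,"dy":0,"dz":0,"rx":0,"ry":0,"rz":0,"hand":0.05},{"dx":0,"dy":0,"dz":0,"rx":0,"ry":0,"rz":0,"hand":0.05}]'
```

```text
position: [0.5837, 0.3342, 0.1215]
contact_force: [0.5, 0.3, 0.5]
clock: 40.4
position: [0.5837, 0.3358, 0.1232]
ee_rot: [0.001, 0.707, 0.707, 0.001]
contact_force: [-2.3, -1.8, 6.3]
width: 0.0593
gripper_force: 44.9
clock: 40.98
position: [0.5834, 0.3357, 0.2014]
ee_rot: [0.0, 0.707, 0.707, 0.001]
contact_force: [0.3, 0.6, -3.4]
width: 0.0592
gripper_force: 44.5
```

```bash

python3 -m pendant '[{"dx":-0.02,"dy":0.001,"dz":0,"rx":0,"ry":0,"rz":0,"hand":0.05},{"dx":-0.03,"dy":0.001,"dz":0,"rx":0,"ry":0,"rz":0,"hand":0.05},{"dx":-0.03,"dy":0.001,"dz":0,"rx":0,"ry":0,"rz":0,"hand":0.05},{"dx":-0.03,"dy":0.001,"dz":0,"rx":0,"ry":0,"rz":0,"hand":0.05},{"dx":-0.03,"dy":0.001,"dz":0,"rx":0,"ry":0,"rz":0,"hand":0.05},{"dx":-0.03,"dy":0.001,"dz":0,"rx":0,"ry":0,"rz":0,"hand":0.05},{"dx":-0.03,"dy":0.001,"dz":0,"rx":0,"ry":0,"rz":0,"hand":0.05},{"dx":-0.03,"dy":0.001,"dz":0,"rx":0,"ry":0,"rz":0,"hand":0.05},{"dx":-0.03,"dy":0,"dz":0,"rx":0,"ry":0,"rz":0,"hand":0.05},{"dx":-0.03,"dy":0,"dz":0,"rx":0,"ry":0,"rz":0,"hand":0.05},{"dx":-0.03,"dy":0,"dz":0,"rx":0,"ry":0,"rz":0,"hand":0.05},{"dx":-0.03,"dy":0,"dz":0,"rx":0,"ry":0,"rz":0,"hand":0.05}]'|egrep 'pos|cont|wid'
python3 -m pendant '[{"dx":-0.03,"dy":0,"dz":0,"rx":0,"ry":0,"rz":0,"hand":0.05},{"dx":-0.03,"dy":0,"dz":0,"rx":0,"ry":0,"rz":0,"hand":0.05},{"dx":-0.025,"dy":0,"dz":0,"rx":0,"ry":0,"rz":0,"hand":0.05},{"dx":-0.015,"dy":0,"dz":0,"rx":0,"ry":0,"rz":0,"hand":0.05},{"dx":0,"dy":0,"dz":0,"rx":0,"ry":0,"rz":-3.7,"hand":0.05},{"dx":0,"dy":0,"dz":0,"rx":0,"ry":0,"rz":0,"hand":0.05},{"dx":0,"dy":0,"dz":0.02,"rx":0,"ry":0,"rz":0,"hand":0.05},{"dx":0,"dy":0,"dz":0.02,"rx":0,"ry":0,"rz":0,"hand":0.05},{"dx":0,"dy":0,"dz":0.02,"rx":0,"ry":0,"rz":0,"hand":0.05},{"dx":0,"dy":0,"dz":0.01,"rx":0,"ry":0,"rz":0,"hand":0.05},{"dx":0,"dy":0,"dz":0,"rx":0,"ry":0,"rz":0,"hand":0.05},{"dx":0,"dy":0,"dz":0,"rx":0,"ry":0,"rz":0,"hand":0.05}]'
python3 -m pendant '[{"dx":0,"dy":0,"dz":0.004,"rx":0,"ry":0,"rz":0,"hand":0.05},{"dx":0,"dy":0,"dz":0.003,"rx":0,"ry":0,"rz":0,"hand":0.05},{"dx":0,"dy":0,"dz":0.001,"rx":0,"ry":0,"rz":0,"hand":0.05},{"dx":0,"dy":0,"dz":0,"rx":0,"ry":0,"rz":0,"hand":0.05},{"dx":0,"dy":0,"dz":0,"rx":0,"ry":0,"rz":0,"hand":0.05}]'|egrep 'pos|cont|wid'
```

```text
position: [0.5896, -0.0157, 0.1989]
contact_force: [-0.2, 0.1, -3.9]
width: 0.0594
clock: 42.98
position: [0.5908, -0.1137, 0.1305]
ee_rot: [-0.001, 0.684, 0.73, -0.0]
contact_force: [-0.5, -0.4, -3.8]
width: 0.059
gripper_force: 44.9
position: [0.5913, -0.1146, 0.1234]
contact_force: [0.0, 0.2, -2.9]
width: 0.0594
```

```bash

python3 -m pendant '[{"dx":0,"dy":0,"dz":0.001,"rx":0,"ry":0,"rz":0,"hand":0.05},{"dx":0,"dy":0,"dz":0,"rx":0,"ry":0,"rz":0,"hand":0.05},{"dx":0,"dy":0,"dz":0.001,"rx":0,"ry":0,"rz":0,"hand":0.05},{"dx":0,"dy":0,"dz":0,"rx":0,"ry":0,"rz":0,"hand":0.05},{"dx":0,"dy":0,"dz":0,"rx":0,"ry":0,"rz":0,"hand":0.05}]'|egrep 'pos|cont'
python3 -m pendant '[{"dx":0,"dy":0,"dz":0.001,"rx":0,"ry":0,"rz":0,"hand":0.05},{"dx":0,"dy":0,"dz":0,"rx":0,"ry":0,"rz":0,"hand":0.05},{"dx":0,"dy":0,"dz":0,"rx":0,"ry":0,"rz":0,"hand":0.05}]'|egrep 'pos|cont'
```

```text
position: [0.5913, -0.1147, 0.1213]
contact_force: [-0.5, -0.3, -1.7]
position: [0.5913, -0.1149, 0.1213]
contact_force: [-2.0, -0.3, 6.0]
```

```bash

python3 -m pendant '[{"dx":0,"dy":0,"dz":-0.001,"rx":0,"ry":0,"rz":0,"hand":0.06},{"dx":0,"dy":0,"dz":0,"rx":0,"ry":0,"rz":0,"hand":0.065},{"dx":0,"dy":0,"dz":0,"rx":0,"ry":0,"rz":0,"hand":0.085},{"dx":0,"dy":0,"dz":0,"rx":0,"ry":0,"rz":0,"hand":0.085},{"dx":0,"dy":0,"dz":0,"rx":0,"ry":0,"rz":0,"hand":0.085},{"dx":0,"dy":0,"dz":-0.02,"rx":0,"ry":0,"rz":0,"hand":0.085},{"dx":0,"dy":0,"dz":-0.03,"rx":0,"ry":0,"rz":0,"hand":0.085},{"dx":0,"dy":0,"dz":-0.035,"rx":0,"ry":0,"rz":0,"hand":0.085},{"dx":0,"dy":0,"dz":-0.035,"rx":0,"ry":0,"rz":0,"hand":0.085},{"dx":0,"dy":0,"dz":-0.03,"rx":0,"ry":0,"rz":3.7,"hand":0.085},{"dx":0.035,"dy":-0.01,"dz":0,"rx":0,"ry":0,"rz":0,"hand":0.085},{"dx":0.035,"dy":-0.01,"dz":0,"rx":0,"ry":0,"rz":0,"hand":0.085}]'|egrep 'pos|cont'
python3 -m pendant '[{"dx":0.035,"dy":-0.01,"dz":0,"rx":0,"ry":0,"rz":0,"hand":0.085},{"dx":0.035,"dy":-0.01,"dz":0,"rx":0,"ry":0,"rz":0,"hand":0.085},{"dx":0.035,"dy":-0.01,"dz":0,"rx":0,"ry":0,"rz":0,"hand":0.085},{"dx":0.035,"dy":-0.01,"dz":0,"rx":0,"ry":0,"rz":0,"hand":0.085},{"dx":0.035,"dy":-0.01,"dz":0,"rx":0,"ry":0,"rz":0,"hand":0.085},{"dx":0.035,"dy":-0.01,"dz":0,"rx":0,"ry":0,"rz":0,"hand":0.085},{"dx":0.035,"dy":-0.01,"dz":0,"rx":0,"ry":0,"rz":0,"hand":0.085},{"dx":0.035,"dy":-0.01,"dz":0,"rx":0,"ry":0,"rz":0,"hand":0.085},{"dx":0.035,"dy":-0.01,"dz":0,"rx":0,"ry":0,"rz":0,"hand":0.085},{"dx":0.035,"dy":-0.01,"dz":0,"rx":0,"ry":0,"rz":0,"hand":0.085},{"dx":0.035,"dy":-0.004,"dz":0,"rx":0,"ry":0,"rz":0,"hand":0.085},{"dx":0.002,"dy":0,"dz":0,"rx":0,"ry":0,"rz":0,"hand":0.085}]'>/dev/null
python3 -m pendant '[{"dx":0,"dy":0,"dz":0,"rx":0,"ry":0,"rz":0,"hand":0.085},{"dx":0,"dy":0,"dz":0,"rx":0,"ry":0,"rz":0,"hand":0.085}]'|egrep 'pos|clock|rot'
```

```text
position: [0.573, -0.0454, 0.2733]
contact_force: [0.5, 0.9, -0.7]
clock: 46.23
position: [0.4671, 0.3422, 0.2707]
ee_rot: [0.0, 0.707, 0.707, -0.0]
```

```bash

python3 -m pendant '[{"dx":0,"dy":0,"dz":0.03,"rx":0,"ry":0,"rz":0,"hand":0.085},{"dx":0,"dy":0,"dz":0.03,"rx":0,"ry":0,"rz":0,"hand":0.085},{"dx":0,"dy":0,"dz":0.03,"rx":0,"ry":0,"rz":0,"hand":0.085},{"dx":0,"dy":0,"dz":0.025,"rx":0,"ry":0,"rz":0,"hand":0.085},{"dx":0,"dy":0,"dz":0.013,"rx":0,"ry":0,"rz":0,"hand":0.085},{"dx":0,"dy":0,"dz":0,"rx":0,"ry":0,"rz":0,"hand":0.085},{"dx":0,"dy":0,"dz":0,"rx":0,"ry":0,"rz":0,"hand":0.085}]'|egrep 'pos|cont'
python3 -m pendant '[{"dx":0,"dy":0,"dz":0,"rx":0,"ry":0,"rz":0,"hand":0.06},{"dx":0,"dy":0,"dz":0,"rx":0,"ry":0,"rz":0,"hand":0.04},{"dx":0,"dy":0,"dz":0,"rx":0,"ry":0,"rz":0,"hand":0.04},{"dx":0,"dy":0,"dz":0,"rx":0,"ry":0,"rz":0,"hand":0.04},{"dx":0,"dy":0,"dz":0,"rx":0,"ry":0,"rz":0,"hand":0.04},{"dx":0,"dy":0,"dz":0,"rx":0,"ry":0,"rz":0,"hand":0.04}]' 40
python3 -m pendant '[{"dx":0,"dy":0,"dz":-0.01,"rx":0,"ry":0,"rz":0,"hand":0.04},{"dx":0,"dy":0,"dz":-0.015,"rx":0,"ry":0,"rz":0,"hand":0.04},{"dx":0,"dy":0,"dz":-0.02,"rx":0,"ry":0,"rz":0,"hand":0.04},{"dx":0,"dy":0,"dz":-0.02,"rx":0,"ry":0,"rz":0,"hand":0.04},{"dx":0,"dy":0,"dz":-0.015,"rx":0,"ry":0,"rz":0,"hand":0.04},{"dx":0,"dy":0,"dz":0,"rx":0,"ry":0,"rz":0,"hand":0.04},{"dx":0,"dy":0,"dz":0,"rx":0,"ry":0,"rz":0,"hand":0.04}]'
```

```text
position: [0.4675, 0.341, 0.1428]
contact_force: [0.2, 0.1, 0.4]
clock: 47.32
position: [0.4679, 0.3431, 0.1448]
ee_rot: [0.0, 0.707, 0.707, 0.001]
contact_force: [0.2, -0.2, 6.3]
width: 0.0467
gripper_force: 40.9
clock: 47.9
position: [0.4673, 0.3427, 0.2234]
ee_rot: [0.0, 0.707, 0.707, 0.001]
contact_force: [0.1, -1.1, -3.7]
width: 0.0465
gripper_force: 42.2
```

```bash

python3 -m pendant '[{"dx":-0.015,"dy":0.02,"dz":0,"rx":0,"ry":0,"rz":0,"hand":0.04},{"dx":-0.015,"dy":0.03,"dz":0,"rx":0,"ry":0,"rz":0,"hand":0.04},{"dx":-0.02,"dy":0.03,"dz":0,"rx":0,"ry":0,"rz":0,"hand":0.04},{"dx":-0.025,"dy":0.02,"dz":0,"rx":0,"ry":0,"rz":0,"hand":0.04},{"dx":-0.03,"dy":0.012,"dz":0,"rx":0,"ry":0,"rz":0,"hand":0.04},{"dx":-0.03,"dy":0,"dz":0,"rx":0,"ry":0,"rz":0,"hand":0.04},{"dx":-0.03,"dy":0,"dz":0,"rx":0,"ry":0,"rz":0,"hand":0.04},{"dx":-0.03,"dy":0,"dz":0,"rx":0,"ry":0,"rz":0,"hand":0.04},{"dx":-0.03,"dy":0,"dz":0,"rx":0,"ry":0,"rz":0,"hand":0.04},{"dx":-0.025,"dy":0,"dz":0,"rx":0,"ry":0,"rz":0,"hand":0.04},{"dx":-0.014,"dy":0,"dz":0,"rx":0,"ry":0,"rz":0,"hand":0.04},{"dx":0,"dy":0,"dz":0,"rx":0,"ry":0,"rz":0,"hand":0.04}]'|egrep 'pos|cont'
python3 -m pendant '[{"dx":0,"dy":0,"dz":0.02,"rx":0,"ry":0,"rz":0,"hand":0.04},{"dx":0,"dy":0,"dz":0.02,"rx":0,"ry":0,"rz":0,"hand":0.04},{"dx":0,"dy":0,"dz":0.02,"rx":0,"ry":0,"rz":0,"hand":0.04},{"dx":0,"dy":0,"dz":0.01,"rx":0,"ry":0,"rz":0,"hand":0.04},{"dx":0,"dy":0,"dz":0.005,"rx":0,"ry":0,"rz":0,"hand":0.04},{"dx":0,"dy":0,"dz":0.002,"rx":0,"ry":0,"rz":0,"hand":0.04},{"dx":0,"dy":0,"dz":0,"rx":0,"ry":0,"rz":0,"hand":0.04},{"dx":0,"dy":0,"dz":0,"rx":0,"ry":0,"rz":0,"hand":0.04}]'|egrep 'pos|cont|wid'
python3 -m pendant '[{"dx":0,"dy":0,"dz":0.001,"rx":0,"ry":0,"rz":0,"hand":0.04},{"dx":0,"dy":0,"dz":0,"rx":0,"ry":0,"rz":0,"hand":0.04},{"dx":0,"dy":0,"dz":0,"rx":0,"ry":0,"rz":0,"hand":0.04}]'|egrep 'pos|cont'
python3 -m pendant '[{"dx":0,"dy":0,"dz":0.001,"rx":0,"ry":0,"rz":0,"hand":0.04},{"dx":0,"dy":0,"dz":0,"rx":0,"ry":0,"rz":0,"hand":0.04},{"dx":0,"dy":0,"dz":0,"rx":0,"ry":0,"rz":0,"hand":0.04}]'|egrep 'pos|cont'
```

```text
position: [0.5783, 0.0754, 0.2214]
contact_force: [-0.6, -0.5, -2.9]
position: [0.58, 0.0788, 0.1469]
contact_force: [0.4, -0.4, -2.5]
width: 0.0464
position: [0.5795, 0.0785, 0.1456]
contact_force: [0.1, 0.6, -2.8]
position: [0.5791, 0.0784, 0.144]
contact_force: [-0.0, 0.9, -2.9]
```

```bash

python3 -m pendant '[{"dx":0,"dy":0,"dz":0.001,"rx":0,"ry":0,"rz":0,"hand":0.04},{"dx":0,"dy":0,"dz":0,"rx":0,"ry":0,"rz":0,"hand":0.04},{"dx":0,"dy":0,"dz":0,"rx":0,"ry":0,"rz":0,"hand":0.04}]'|egrep 'pos|cont'
python3 -m pendant '[{"dx":0,"dy":0,"dz":0.001,"rx":0,"ry":0,"rz":0,"hand":0.04},{"dx":0,"dy":0,"dz":0,"rx":0,"ry":0,"rz":0,"hand":0.04},{"dx":0,"dy":0,"dz":0,"rx":0,"ry":0,"rz":0,"hand":0.04}]'|egrep 'pos|cont'
```

```text
position: [0.5792, 0.0785, 0.143]
contact_force: [0.9, 0.3, -2.5]
position: [0.5793, 0.0785, 0.1428]
contact_force: [-1.2, 0.5, 3.5]
```

Contact. Releasing, moving clear, and checking the final positions numerically.

```bash

python3 -m pendant '[{"dx":0,"dy":0,"dz":0,"rx":0,"ry":0,"rz":0,"hand":0.05},{"dx":0,"dy":0,"dz":0,"rx":0,"ry":0,"rz":0,"hand":0.06},{"dx":0,"dy":0,"dz":0,"rx":0,"ry":0,"rz":0,"hand":0.085},{"dx":0,"dy":0,"dz":0,"rx":0,"ry":0,"rz":0,"hand":0.085},{"dx":0,"dy":0,"dz":0,"rx":0,"ry":0,"rz":0,"hand":0.085},{"dx":0,"dy":0,"dz":-0.02,"rx":0,"ry":0,"rz":0,"hand":0.085},{"dx":0,"dy":0,"dz":-0.03,"rx":0,"ry":0,"rz":0,"hand":0.085},{"dx":0,"dy":0,"dz":-0.035,"rx":0,"ry":0,"rz":0,"hand":0.085},{"dx":0,"dy":0,"dz":-0.035,"rx":0,"ry":0,"rz":0,"hand":0.085},{"dx":0,"dy":0,"dz":-0.035,"rx":0,"ry":0,"rz":0,"hand":0.085},{"dx":0,"dy":0,"dz":-0.035,"rx":0,"ry":0,"rz":0,"hand":0.085},{"dx":0,"dy":0,"dz":-0.02,"rx":0,"ry":0,"rz":0,"hand":0.085}]'|egrep 'pos|cont'
python3 -m pendant '[{"dx":0,"dy":-0.02,"dz":0,"rx":0,"ry":0,"rz":0,"hand":0.085},{"dx":0,"dy":-0.02,"dz":0,"rx":0,"ry":0,"rz":0,"hand":0.085},{"dx":0,"dy":0,"dz":0,"rx":0,"ry":0,"rz":0,"hand":0.085},{"dx":0,"dy":0,"dz":0,"rx":0,"ry":0,"rz":0,"hand":0.085},{"dx":0,"dy":0,"dz":0,"rx":0,"ry":0,"rz":0,"hand":0.085}]'|egrep 'clock|pos|cont'
python3 wm.py w17
python3 - <<'E'
from h import *
d=np.load("pics/w17.npy",allow_pickle=True).item(); h=cv2.cvtColor(d["frame"],cv2.COLOR_RGB2HSV)
u,v=proj(d,(.579,.0763,.194))[0].round().astype(int); g=cv2.medianBlur(h[v-30:v+31,u-30:u+31,2],3); b=float(np.median(g[25:36,25:36]))
c=max(cv2.findContours((g<b+10).astype(np.uint8),cv2.RETR_EXTERNAL,cv2.CHAIN_APPROX_NONE)[0],key=cv2.contourArea)+np.array([u-30,v-30])
print("cap",b,cv2.minEnclosingCircle((plane(d,c[:,0]+.0,.194)[:,:2]*1000).astype(np.float32)))
m=cv2.inRange(h,np.array((6,90,60)),np.array((20,255,255)))
for c in cv2.findContours(m,cv2.RETR_EXTERNAL,cv2.CHAIN_APPROX_NONE)[0]:
    q=plane(d,c[:,0]+.0,.004)
    if cv2.contourArea(c)>15 and .5<q[:,0].mean()<.65 and abs(q[:,1].mean())<.2: print("cork",q.min(0).round(4),q.max(0).round(4))
t0=np.load("pics/top1.npy",allow_pickle=True).item()["frame"].astype(int); t=snap("top"); t1=t["frame"].astype(int)
for nm,s in (("tumbler",np.s_[178:210,176:208]),("flask",np.s_[125:170,210:245]),("canister",np.s_[115:165,275:325])): print(nm,"mean abs diff",np.abs(t1-t0)[s].mean().round(1))
g=[cv2.phaseCorrelate(np.float64(a[115:170,270:330].mean(2)),np.float64(t1[115:170,270:330].mean(2))) for a in (t0,)]; print(g)
E
```

```text
position: [0.5802, 0.0785, 0.3565]
contact_force: [0.7, 0.1, 0.3]
clock: 51.98
position: [0.5395, 0.0785, 0.3519]
contact_force: [-0.2, 0.7, 0.3]
t 52.03 pos [0.5397 0.0785 0.3517] toolx yaw 89.99 z [ 0. -0. -1.]
cap 48.0 ((576.7813720703125, 78.10365295410156), 23.6795654296875)
cork [ 0.5539 -0.1613  0.004 ] [ 0.6235 -0.0661  0.004 ]
cork [0.545  0.0608 0.004 ] [0.6114 0.1111 0.004 ]
tumbler mean abs diff 12.8
flask mean abs diff 36.4
canister mean abs diff 18.3
[((0.9505569403514542, 0.15188908559429493), 0.5767008692409825)]
```

```bash
python3 -c "
from rig import manip
print(manip.sign_off())"
```

```text
the job is handed in; nothing more can be done
None
```

Job handed in at about 52 s: by force readings and images, both covers are down in their own dishes and the flask and canister are upright on their coasters; the glass was never approached (not separately re-measured), and sign-off returned no verdict.

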